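Empty the measuring cup and hold it under the detergent tap

TASK

Pick up the measuring cup and tip all three laundry tablets in it out into the open storage tub, then stand the cup upright again in the air and bring it under the tap of the detergent jug. Finish while holding it there, still and level, its mouth centred under the spout and about a finger's breadth below it without touching, so that I can press the tap: do not set it down or let go of it. Leave the tub standing where it is, and leave the brush, jar and bottle alone.

Things in the scene. Friction and masses are not known exactly. Their poses are not given: they have to be found in the camera images.
- cup: Round white plastic measuring cup, 70 to 120 g, standing on the counter. Origin at the centre of its underside, z up through the mouth, a D handle on its -x side. 80 mm tall; outside radius 27 mm at the foot, 46 mm at the rim (straight tapered wall 3 mm thick, floor 4 mm). The handle points towards the robot within 0.6 rad. Tipped 2 rad (115 degrees) from upright, it empties.
- cup_mouth (a point): Centre of the cup's mouth, in the plane of the rim, 80 mm above the cup's origin; axes as the cup's.
- cup_grip (a point): Middle of the upright bar of the stiff handle, at (-74, 0, 50) mm in the cup's frame, axes as the cup's: pinch it across its width. The bar is 12 mm wide (y), 14 mm deep (x), from z = 20 to 77 mm; two level struts of the same width join it to the wall at z = 65 to 77 and 20 to 32 mm.
- tub: Open storage tub, grey plastic, 200 x 160 x 90 mm (x, y, z; 212 x 172 over the rim flange), walls 4 mm, standing loose on the counter, 1.4 kg with a layer of tablets on its floor that stay put (top of the layer 17 mm above the counter). Origin at the centre of its underside, z up.
- dispenser: Fixed white counter riser (board 280 x 270 mm, top at 200 mm, on two side panels) with a detergent jug lying on it (265 long x 125 wide x 150 mm high, carrying handle up to 390 mm above the counter). Origin on the counter under the middle of the riser, z up. A push tap points along -x, towards the middle of the counter. The riser's front edge is at x = -140 mm.
- spout (a point): Tip of the tap's downward spout (tube of radius 9 mm), at (-200, 0, 188) mm in the dispenser's frame, axes as the dispenser's. Above it is the tap's level barrel, radius 14 mm, axis at z = 232 mm, from x = -148 to -210 mm, then the push button to -222 mm; finger wings 52 mm wide on top, highest at 248 mm.
- tablet0: One of three pressed laundry tablets, a hard rounded block 34 x 24 x 14 mm (x, y, z), 15 g, lying in a loose pile in the cup at the start. Film-coated and smooth: it slides on the cup's wall once that slopes down by about 22 degrees. Origin at the centre of its underside.
- tablet1: One of three pressed laundry tablets, a hard rounded block 34 x 24 x 14 mm (x, y, z), 15 g, lying in a loose pile in the cup at the start. Film-coated and smooth: it slides on the cup's wall once that slopes down by about 22 degrees. Origin at the centre of its underside.
- tablet2: One of three pressed laundry tablets, a hard rounded block 34 x 24 x 14 mm (x, y, z), 15 g, lying in a loose pile in the cup at the start. Film-coated and smooth: it slides on the cup's wall once that slopes down by about 22 degrees. Origin at the centre of its underside.
- jar: Bystander: closed white round jar, radius 33 mm, 85 mm tall; origin at the centre of its underside. Leave it alone.
- bottle: Bystander: yellow round bottle with a white cap, radius 32 mm, 142 mm tall; origin at the centre of its underside. Leave it alone.
- brush: Bystander: wooden scrubbing brush lying on its bristles, 140 x 48 x 42 mm (x, y, z); origin at the centre of its underside. Leave it alone.
Things that resemble listed ones, but are neither listed nor needed, are in the scene too. What is shaped like the cup but black or blue is not meant. What is shaped like the tablet2 but pink or purple is not meant.

How it is judged:
On the way, in this order (a step that is already met when the one before it is completed fails the run):
1. the cup, off the counter, is tipped well over above the tub (angle between cup's own z axis and vertical above 1 rad and height (world z) of cup_mouth above 0.06 m and horizontal distance between cup_mouth and tub below 0.13 m and contact force between the fingers and cup above 0.5 N), for 0.1 s.
2. all three tablets are in the tub (x of tablet0 in the frame of tub between -0.098 and 0.098 m and y of tablet0 in the frame of tub between -0.078 and 0.078 m and z of tablet0 in the frame of tub between 0 and 0.08 m and x of tablet1 in the frame of tub between -0.098 and 0.098 m and y of tablet1 in the frame of tub between -0.078 and 0.078 m and z of tablet1 in the frame of tub between 0 and 0.08 m and x of tablet2 in the frame of tub between -0.098 and 0.098 m and y of tablet2 in the frame of tub between -0.078 and 0.078 m and z of tablet2 in the frame of tub between 0 and 0.08 m), for 0.2 s.
At the end, for the whole second after the job is handed in: All three tablets lie in the tub, which stands within 40 mm of its place; the fingers hold the cup, upright within 7 degrees and still, its mouth centre within 22 mm (sideways) of the spout's axis and 3 to 40 mm below the spout's tip, touching neither jug, riser nor tub (all of step 2 and angle between cup's own z axis and vertical below 0.12 rad and horizontal distance between cup_mouth and spout below 0.022 m and z of cup_mouth in the frame of dispenser between 0.148 and 0.185 m and linear speed of cup below 0.02 m/s and angular speed of cup below 0.15 rad/s and contact force between the fingers and cup above 0.5 N and contact force between cup and dispenser below 0.1 N and contact force between cup and tub below 0.1 N and angle between tub's own z axis and vertical below 0.1 rad and distance of tub from where it was at the start of the episode below 0.04 m); the arm keeps its last pose, push and grip.
It fails at once if the brush is pushed away or knocked over (distance of brush from where it was at the start of the episode above 0.03 m or angle between brush's own z axis and vertical above 0.4 rad).
It fails at once if the jar is pushed away or knocked over (distance of jar from where it was at the start of the episode above 0.03 m or angle between jar's own z axis and vertical above 0.4 rad).
It fails at once if the bottle is pushed away or knocked over (distance of bottle from where it was at the start of the episode above 0.03 m or angle between bottle's own z axis and vertical above 0.4 rad).
It also fails if it takes over 59 s, if anything falls off the work surface, if the arm or the gripper's body presses on something with over 40 N, if the wrist force passes 120 N, or if a joint passes its speed limit or range.

ROBOT

A 6-joint arm with a two-finger parallel gripper is mounted at the origin on the work surface. World frame = base frame: x ahead of the robot, y to its left, z up, the work surface at z = 0. Lengths are in m, angles in rad, forces in N, time in s.
With the tool pointing down it reaches from about 0.325 to 0.775 m from the base axis. Payload 5.5 kg.
Tool frame: the origin (TCP) lies midway between the tips of the shut fingers; the grasp point (between the pads) lies env.grip_point_offset behind it (env.grip_point_offset is the distance from the TCP to the grasp point, in m); z points along the fingers, y is the line along which they close (so a half turn about z gives the same grasp; the last joint's range is limited). The gripper opens to 88 mm and grips with 3 to 60 N. Pads are 20 mm wide; open, the fingers measure 115 mm over their backs; the gripper's body (75 mm by 178 mm) begins 61 mm behind the grasp point.
Start: joints at [-1.315, 0.091, 1.231, -0, 1.82, -0.057], TCP at [0.185, -0.571, 0.191] pointing down, gripper open.
Joint ranges: [-2.87, 2.87], [-0.86, 2.18], [0.17, 2.46], [-1.51, 4.65], [0.06, 2.69], [-2.65, 2.65]. Speed limits (rad/s): [2.57, 2.57, 3.01, 3.14, 3.14, 3.14].

INTERFACE

Orientations are given as a 3x3 rotation matrix whose columns are the frame's x, y, z axes.
In Python, from workcell import env, get_image, camera_info, spot_in, place_of gives the robot as it stands.
- The arm moves only by the tool jog_arm, never from a script. Its argument "increments" is text: rows parted by semicolons, each of 7 numbers parted by spaces: the turn, a rotation vector about the world's x, y, z normalised to -1 to 1, where 1 is 180 degrees, then the shift along the world's x, y, z normalised to -1 to 1, where 1 is 0.2 m, then the finger opening in mm, from 0 to 87.8. In form: ax ay az tx ty tz hand; .... A call has 1 to 10 rows; each row is the pose to reach, as a shift and turn from the pose commanded when the call began, turning the shorter way round; what a row does not reach only later rows make up. A row lasts 1/8 s, in which the tool goes at most 62.5 mm and 10.7 degrees, less where a joint would pass 70% of its speed; a pose out of reach is approached as far as the arm can. A call with a number of a shift or a turn outside -1 to 1 is refused whole. A call with a gripper value outside its range is refused whole. The fingers move at their own pace and stop on an object; "force" is the grip in N (left out, the last holds). Time passes only in rows, so rows that repeat a pose let the fingers close. It gives the time, the measured TCP pose, the force, the opening and the grip force at its end, in the units of the state.
- env.sense(): the state, without advancing time (a new reading comes with each control period).
- get_image(name): name is "scene" or "top" or "wrist"; returns (picture, depth): 420x560x3 uint8, red, green, blue; 420x560 float32, m along the optical axis (not along the pixel's ray), 0 where there is no reading.
- camera_info(name): a dict with "fx", "fy", "cx", "cy" (pixels), "camera_from_world" (4x4, takes a point from world to camera coordinates). Camera axes: x right, y up, looking along -z (the intrinsics and any distortion apply to the point x, -y, -z); pixel columns grow to the right and rows downward; lengths in m; the calibration is good to about 2 mm. A picture is of the moment at which its call begins: read the wrist's pose just before it. camera_info takes no time and is no camera call; for the wrist camera it gives the pose at the moment of the call.
- env.hand_in(): hands the job in; it is judged then, once.
Trained networks look in the newest picture that a camera, given by its name, has taken for a name from the list of things; names that differ only in an ending like _2 or _b are one class to them, and where a whole thing is asked for, a point or a joint stands for the part that bears it (a point fixed in the world has none). Each returns a list of dicts, best first, with "confidence" (0 to 1); they miss things now and then, are a little off and sometimes report something else, mostly with a low value. They report only what shows in the picture. A call takes as long as a camera call. They do not tell look-alikes from the thing itself.
- spot_in(camera, label): "rect" ([left, top, right, bottom] in pixels, round what is visible of it).
- place_of(camera, label): "at" ([row, column] in pixels: a listed point, or the origin of a listed thing).
The state is a dict: "time_s": time; "qpos": joint angles; "qd": joint speeds; "tau": joint torques, N m; "tcp_pos": TCP position; "tool_rot": TCP orientation; "ft_force": force on the tool from outside, world axes, zero at the start; "torque": the same for the moment, N m; "opening": opening from 0.0 (shut) to 1.0 (fully open); "finger_force": force on a finger pad.
Only numpy, scipy, OpenCV 4.12 (cv2) and the standard library are available. Lean on these libraries where they do the work, as an engineer would, in place of code of your own. Each camera call takes 0.05 s, during which the arm holds its last target. There are 200 camera calls.

## Working session

There is one attempt and no reset: what is moved stays moved. The work goes in short steps, Python scripts to look and compute and a tool call to move; the robot and the scene stay as the last step left them, time stands still between calls to the robot, and variables do not carry over. Pictures are saved under pics/ and viewed, at most 10 in all, crops included, and the job is handed in when it is done.

Besides the shell and the picture viewer there is one more tool, called after ">>>" as name(argument=value, ...), one argument or row to a line, values as JSON. jog_arm: Moves the arm, as the interface text tells. Scaled input: -1 to 1 covers 0.2 m each way for a shift and 180 degrees each way for a turn. Its arguments: {"type":"object","properties":{"increments":{"type":"string"},"force":{"type":"number"}},"required":["increments"]}

```bash
mkdir -p pics; ls
cat > h.py <<'E'
import numpy as np, cv2
from workcell import env, get_image, camera_info, spot_in, place_of
def world(ci,depth_img,r,c,d=None):
    d = d if d is not None else float(depth_img[int(r),int(c)])
    p=np.array([(c-ci['cx'])/ci['fx']*d, -(r-ci['cy'])/ci['fy']*d, -d,1])
    return (np.linalg.inv(ci['camera_from_world'])@p)[:3]
def ray_z(ci,r,c,z):
    M=np.linalg.inv(ci['camera_from_world']); o=M[:3,3]; v=world(ci,None,r,c,1.0)-o
    return o+v*(z-o[2])/v[2]
def proj(ci,p):
    q=ci['camera_from_world']@np.r_[p,1]; return (ci['cy']-ci['fy']*q[1]/-q[2], ci['cx']+ci['fx']*q[0]/-q[2])
E
python3 - <<'E'
from h import *
print(env.grip_point_offset)
ims=[]
for cam in ['scene','top']:
    im,d=get_image(cam); np.savez(cam+'.npz',im=im,d=d); ims.append(im)
    ci=camera_info(cam); print(cam,{k:v for k,v in ci.items() if k!='camera_from_world'},np.linalg.inv(ci['camera_from_world']).round(3)[:3].tolist())
    cv2.imwrite(f'pics/{cam}0.png',im[...,::-1])
    for l in ['cup','cup_grip','cup_mouth','tub','dispenser','spout','jar','bottle','brush','tablet0']:
        for x in place_of(cam,l)[:3]:
            r,c=x['at']
            if 0<=r<420 and 0<=c<560: print(cam,l,round(x['confidence'],2),np.round([r,c]),d[int(r),int(c)].round(3),world(ci,d,r,c).round(3))
E
```

```text
pics
0.0187
scene {'fx': 468.45702385871465, 'fy': 468.45702385871465, 'cx': 276.37895565164564, 'cy': 206.1358166967905} [[0.856, -0.403, 0.323, 0.902], [0.517, 0.654, -0.553, -0.608], [0.012, 0.64, 0.768, 0.999]]
scene cup 0.9 [186. 232.] 1.277 [0.365 0.071 0.051]
scene cup 0.86 [258. 259.] 1.111 [ 0.559 -0.096  0.066]
scene cup 0.56 [244. 176.] 1.123 [ 0.371 -0.171  0.075]
scene cup_grip 0.67 [228. 240.] 1.253 [ 0.439 -0.004 -0.002]
scene cup_grip 0.67 [159. 247.] 1.321 [0.351 0.167 0.069]
scene cup_grip 0.66 [219. 169.] 1.171 [ 0.307 -0.121  0.075]
scene cup_mouth 0.8 [169. 229.] 1.331 [0.314 0.127 0.043]
scene cup_mouth 0.67 [240. 263.] 1.183 [ 0.526 -0.027  0.035]
scene cup_mouth 0.65 [226. 240.] 1.255 [ 0.435  0.002 -0.   ]
scene tub 0.69 [345. 159.] 1.02 [ 0.475 -0.374  0.019]
scene spout 0.71 [147. 302.] 1.4 [0.445 0.32  0.037]
scene jar 0.64 [361. 270.] 0.937 [ 0.714 -0.3    0.081]
scene jar 0.56 [146. 303.] 1.181 [0.517 0.179 0.19 ]
scene bottle 0.92 [253. 359.] 1.143 [0.751 0.053 0.05 ]
scene bottle 0.49 [363. 269.] 0.946 [ 0.712 -0.3    0.068]
scene brush 0.86 [308. 335.
[... 663 characters left out ...]
.295 [ 0.28  -0.091  0.042]
top cup_grip 0.6 [296. 212.] 1.272 [0.338 0.175 0.076]
top cup_mouth 0.9 [212. 306.] 1.329 [ 0.537 -0.056  0.046]
top cup_mouth 0.88 [299. 244.] 1.349 [ 0.328  0.104 -0.003]
top cup_mouth 0.58 [294. 342.] 1.34 [ 0.337 -0.141  0.004]
top tub 0.56 [242. 435.] 1.347 [ 0.462 -0.378  0.014]
top jar 0.86 [150. 388.] 1.312 [ 0.683 -0.257  0.082]
top bottle 0.92 [138. 249.] 1.31 [0.716 0.083 0.093]
top brush 0.9 [131. 313.] 0.0 [0.355 0.007 1.363]
top brush 0.39 [150. 386.] 1.31 [ 0.683 -0.251  0.084]
top tablet0 0.69 [216. 349.] 1.358 [ 0.531 -0.165  0.014]
top tablet0 0.65 [216. 306.] 1.324 [ 0.529 -0.054  0.05 ]
top tablet0 0.45 [216. 306.] 1.327 [ 0.528 -0.054  0.047]
```

View pics/scene0.png

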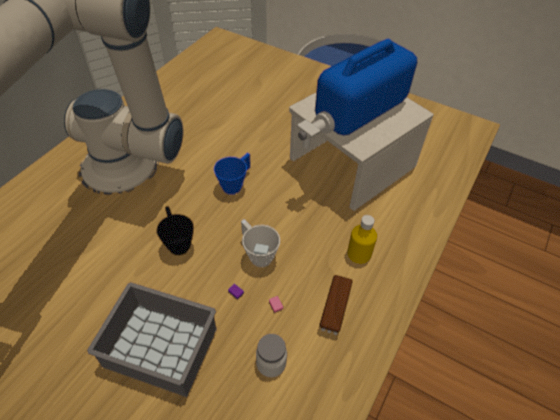

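View pics/top0.png

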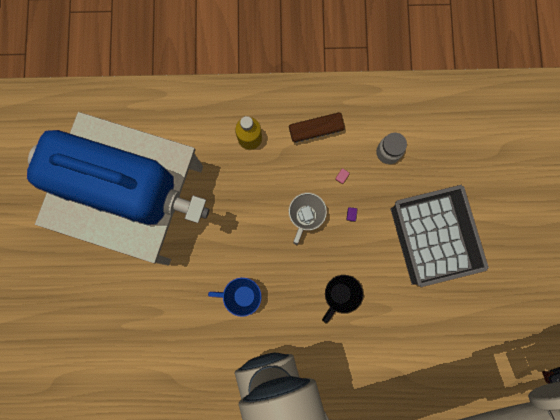

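White cup: scene (row 245, col 260) / top (212, 306), with white tablets inside. It is the only white one; the black cup is at top (294, 342) and the blue one at top (297, 243). The tub is at top (235, 440), and the tap at top (209, 195), pointing right. Next I measure with the point clouds and confirm the cup in a crop.

```bash
cat > m.py <<'E'
from h import *
from scipy.optimize import least_squares
def cloud(cam,im,d,ci):
    r,c=np.nonzero(d>0); dd=d[r,c]
    p=np.c_[(c-ci['cx'])/ci['fx']*dd,-(r-ci['cy'])/ci['fy']*dd,-dd,np.ones(len(r))]
    return (p@np.linalg.inv(ci['camera_from_world']).T)[:,:3], im[r,c], r,c
def sel(P,x,y,z):
    return (P[:,0]>x[0])&(P[:,0]<x[1])&(P[:,1]>y[0])&(P[:,1]<y[1])&(P[:,2]>z[0])&(P[:,2]<z[1])
def circ(p):
    f=least_squares(lambda q:np.hypot(p[:,0]-q[0],p[:,1]-q[1])-q[2],[*p[:,:2].mean(0),.045],loss='soft_l1',f_scale=.002); return f.x
E
python3 - <<'E'
from m import *
for cam in ['scene','top']:
    z=np.load(cam+'.npz'); ci=camera_info(cam); P,C,R,Cc=cloud(cam,z['im'],z['d'],ci)
    print('==',cam,'table z',np.median(P[sel(P,(.4,.65),(-.25,.1),(-.02,.02))][:,2]).round(4))
    s=P[sel(P,(.44,.62),(-.14,.04),(.03,.12))]; print('cup ztop',np.percentile(s[:,2],[90,95,98,99.5]).round(4))
    rim=s[(s[:,2]>.075)&(s[:,2]<.09)]; q=circ(rim); 
    for _ in range(3): 
        k=rim[np.abs(np.hypot(*(rim[:,:2]-q[:2]).T)-.045)<.007]; q=circ(k)
    print('rim',q.round(4),len(k))
    hd=s[(np.hypot(*(s[:,:2]-q[:2]).T)>.054)&(s[:,2]>.06)]; v=hd[:,:2].mean(0)-q[:2]; print('handle',len(hd),hd.mean(0).round(4),'ang',np.arctan2(v[1],v[0]).round(3),'r',np.hypot(*v).round(3),np.hypot(*(hd[:,:2]-q[:2]).T).max().round(3))
    s=P[sel(P,(.3,.65),(-.56,-.25),(.078,.1))]; 
    if len(s): 
        b=cv2.minAreaRect(s[:,:2].astype(np.float32)*1000); print('tub rim',b,np.median(s[:,2]).round(4),len(s))
    s=P[sel(P,(.3,.95),(.15,.75),(.19,.208))]; b=cv2.minAreaRect(s[:,:2].astype(np.float32)*1000); print('riser',b,np.median(s[:,2]).round(4),len(s))
    s=P[sel(P,(.4,.7),(.1,.3),(.15,.27))]; print('tap',len(s), s.min(0).round(3),s.max(0).round(3)); 
    for l in ['spout','dispenser','cup_grip','cup_mouth','tub']: print(l,[(round(x['confidence'],2),np.round(x['at'],1)) for x in place_of(cam,l)[:4]]) if get_image(cam) is not None else 0
    for n,(x,y,z_) in dict(jar=((.6,.75),(-.33,-.2),(.05,.2)),bottle=((.65,.82),(.0,.16),(.04,.2)),brush=((.65,.85),(-.2,0),(.02,.1)),black=((.25,.42),(-.24,-.07),(.03,.12)),blue=((.25,.42),(.03,.2),(.03,.12))).items():
        t=P[sel(P,x,y,z_)]; print(n,t.min(0).round(3),t.max(0).round(3))
    if cam=='scene':
        im=z['im']; cv2.imwrite('pics/crop.png',np.hstack([cv2.resize(im[205:285,215:305],(450,400),interpolation=cv2.INTER_CUBIC),cv2.resize(im[95:165,285:345],(343,400),interpolation=cv2.INTER_CUBIC)])[...,::-1])
E
```

```text
== scene table z -0.0001
cup ztop [0.0783 0.08   0.0812 0.082 ]
rim [ 0.5386 -0.0576  0.0439] 187
handle 53 [ 0.475  -0.0335  0.0739] ang 2.78 r 0.068 0.081
tub rim ((474.47021484375, -372.0348815917969), (213.66026306152344, 172.61732482910156), 12.89132308959961) 0.0892 1972
riser ((574.858642578125, 338.9830322265625), (350.5725402832031, 273.0281066894531), 71.69364929199219) 0.1993 3284
tap 3210 [0.413 0.159 0.15 ] [0.7  0.3  0.27]
spout [(0.95, array([147.7, 307.2]))]
dispenser []
cup_grip [(0.94, array([160. , 245.3])), (0.79, array([215.1, 172.7])), (0.68, array([226.9, 241.7]))]
cup_mouth [(0.98, array([238.1, 259. ])), (0.91, array([166.9, 227.5])), (0.58, array([230. , 176.5]))]
tub [(0.86, array([346.9, 159.9])), (0.5, array([251.8, 262.2]))]
jar [ 0.669 -0.308  0.05 ] [ 0.733 -0.246  0.091]
bottle [0.713 0.052 0.04 ] [0.776 0.109 0.146]
brush [ 0.724 -0.161  0.025] [ 0.799 -0.017  0.048]
black [ 0.273 -0.184  0.03 ] [ 0.388 -0.089  0.083]
blue [0.292 0.055 0.03 ] [0.384 0.183 0.083]
== top table z -0.0002
cup ztop [0.0792 0.0816 0.0831 0.0843]
rim [ 0.5352 -0.0562  0.043
[... 160 characters left out ...]
.994994163513184) 0.089 1456
riser ((582.0809936523438, 370.4252624511719), (287.9491271972656, 270.50390625), 71.35865020751953) 0.1995 7629
tap 3193 [0.411 0.161 0.181] [0.699 0.3   0.27 ]
spout []
dispenser []
cup_grip [(0.95, array([321.5, 326. ])), (0.75, array([295.3, 214.3])), (0.63, array([241. , 295.5]))]
cup_mouth [(0.61, array([293.5, 344.3])), (0.6, array([295.7, 240.4])), (0.57, array([211.6, 310.2]))]
tub [(0.64, array([241.8, 430.1]))]
jar [ 0.665 -0.305  0.05 ] [ 0.726 -0.241  0.093]
bottle [0.709 0.054 0.04 ] [0.772 0.117 0.15 ]
brush [ 0.721 -0.157  0.026] [ 0.794 -0.017  0.05 ]
black [ 0.271 -0.183  0.03 ] [ 0.382 -0.087  0.086]
blue [0.289 0.059 0.03 ] [0.378 0.184 0.09 ]
```

View pics/crop.png

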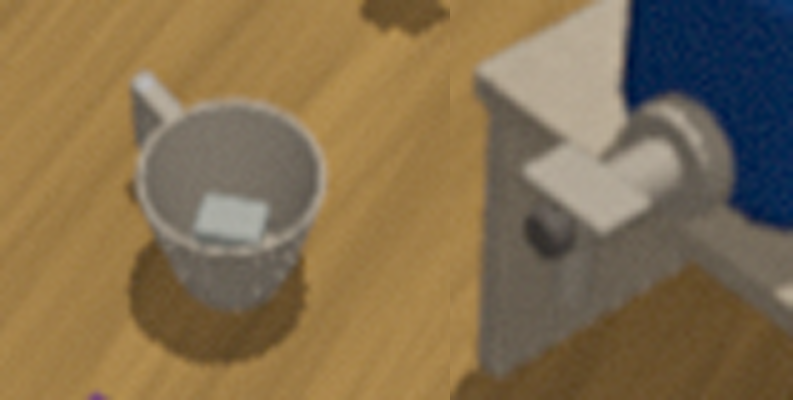

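Crop: the cup is white, with a white tablet visible inside and the handle to the upper left, towards the robot, so it is the one meant. In the right half, the tap's wings, button and spout show in front of the riser. Next I refine the spout position and check what `env` offers.

Run:
```python
from m import *
print([a for a in dir(env) if not a.startswith('_')])
s=env.sense(); print({k:np.round(v,3).tolist() for k,v in s.items()})
for cam in ['scene','top']:
    z=np.load(cam+'.npz'); ci=camera_info(cam); P,C,R,Cc=cloud(cam,z['im'],z['d'],ci)
    a=np.deg2rad(71.5); 
    s=P[sel(P,(.3,.95),(.15,.75),(.193,.206))]
    for a in np.deg2rad([70.5,71.5,72.5]):
        u=s[:,0]*np.cos(a)+s[:,1]*np.sin(a); v=-s[:,0]*np.sin(a)+s[:,1]*np.cos(a)
        print(cam,np.rad2deg(a),'u',np.percentile(u,[.3,1,3,97,99,99.7]).round(4),'v',np.percentile(v,[.3,1,3,97,99,99.7]).round(4))
    t=P[sel(P,(.4,.65),(.1,.27),(.238,.262))]; b=cv2.minAreaRect(t[:,:2].astype(np.float32)*1000); print('wings',b,np.percentile(t[:,2],[50,95]).round(4),len(t))
    t=P[sel(P,(.45,.62),(.1,.205),(.17,.26))]; print('tap pts',len(t),t.min(0).round(3),t.max(0).round(3))
print('spout ray scene', ray_z(camera_info('scene'),147.7,307.2,.188).round(4))
```

```text
['MotionError', 'grip_point_offset', 'hand_in', 'sense']
{'time_s': 2.1, 'qpos': [-1.315, 0.091, 1.231, -0.0, 1.82, -0.057], 'qd': [-0.002, -0.0, -0.001, 0.0, 0.001, -0.001], 'tau': [0.001, -44.618, -40.65, 0.07, 0.02, 0.0], 'tcp_pos': [0.185, -0.571, 0.191], 'tool_rot': [[0.951, 0.308, -0.0], [0.308, -0.951, 0.0], [-0.0, -0.0, -1.0]], 'ft_force': [0.797, -0.209, 0.263], 'torque': [-0.009, -0.016, -0.037], 'finger_force': 0.0, 'opening': 0.997}
scene 70.5 u [0.3407 0.4043 0.4074 0.6755 0.6831 0.6864] v [-0.565  -0.5638 -0.562  -0.3067 -0.2987 -0.2963]
scene 71.5 u [0.3331 0.3977 0.3994 0.6664 0.6739 0.6774] v [-0.5732 -0.5725 -0.5714 -0.3144 -0.3067 -0.3037]
scene 72.5 u [0.3254 0.3886 0.3913 0.6574 0.6644 0.6684] v [-0.5833 -0.5826 -0.5806 -0.3221 -0.3145 -0.3116]
wings ((557.3048095703125, 214.7720489501953), (121.93949890136719, 109.771484375), 0.31517666578292847) [0.2475 0.2596] 723
tap pts 349 [0.497 0.159 0.188] [0.552 0.205 0.251]
top 70.5 u [0.4051 0.4069 0.4104 0.6767 0.6829 0.6856] v [-0.5599 -0.5582 -0.5552 -0.2938 -0.2911 -0.2895]
top 71.5 u [0.3989 0.3997 0.4028 0.6694 0.6755 0.6777] v [-0.5687 -0.5675 -0.5646 -0.3033 -0.3007 -0.2997]
top 72.5 u [0.3902 0.392  0.3953 0.6618 0.6681 0.6713] v [-0.5786 -0.577  -0.574  -0.3126 -0.3098 -0.3081]
wings ((529.8736572265625, 208.14942932128906), (96.93437957763672, 103.08953857421875), 72.4456558227539) [0.2474 0.2586] 863
tap pts 427 [0.492 0.161 0.224] [0.548 0.205 0.253]
spout ray scene [0.5281 0.1799 0.188 ]
```

```bash
cat > k.py <<'E'
from h import *
from scipy.spatial.transform import Rotation as Ro
def tool(yaw,down,sg=1):  # tool z heading yaw, pitched down
    z=np.array([np.cos(yaw)*np.cos(down),np.sin(yaw)*np.cos(down),-np.sin(down)])
    y=sg*np.array([-np.sin(yaw),np.cos(yaw),0]); return np.c_[np.cross(y,z),y,z]
def inc(R,p,s=None):
    s=s or env.sense(); rv=Ro.from_matrix(R@np.array(s['tool_rot']).T).as_rotvec()/np.pi
    return rv.round(4),((np.array(p)-s['tcp_pos'])/.2).round(4)
E
python3 - <<'E'
from k import *
for sg in (1,-1):
    print(sg,inc(tool(-.372,np.pi/4,sg),[.4,.0,.25]), tool(-.372,np.pi/4,sg).round(3).tolist())
E
```

```text
1 (array([-0.3216,  0.0095,  0.7316]), array([1.0769, 2.8545, 0.293 ])) [[-0.659, 0.363, 0.659], [0.257, 0.932, -0.257], [-0.707, 0.0, -0.707]]
-1 (array([-0.0076, -0.2546, -0.2065]), array([1.0769, 2.8545, 0.293 ])) [[0.659, -0.363, 0.659], [-0.257, -0.932, -0.257], [0.707, -0.0, -0.707]]
```

>>> jog_arm(
  increments="0 0 -0.04 0.1 0.25 0.3 87.8; 0 0 -0.08 0.2 0.5 0.3 87.8; 0 0 -0.1 0.3 0.75 0.3 87.8; 0 0 -0.1 0.4 1 0.3 87.8; 0 0 -0.1 0.4 1 0.3 87.8",
)

```text
time_s: 2.72
tcp_pos: [0.2659, -0.3686, 0.2528]
tool_rot: [[1.0, 0.003, 0.002], [0.003, -1.0, -0.002], [0.002, 0.002, -1.0]]
ft_force: [0.9, -0.5, -0.1]
opening: 1.003
finger_force: 0.0
```

>>> jog_arm(
  increments="0 -0.04 -0.04 0.1 0.25 0 87.8; 0 -0.08 -0.07 0.2 0.5 0 87.8; 0 -0.12 -0.1 0.3 0.75 0 87.8; 0 -0.14 -0.1 0.36 1 0 87.8; 0 -0.14 -0.1 0.36 1 0 87.8",
)

```text
time_s: 3.35
tcp_pos: [0.3492, -0.1798, 0.2563]
tool_rot: [[0.865, -0.295, 0.406], [-0.299, -0.953, -0.056], [0.403, -0.073, -0.912]]
ft_force: [-0.7, -0.9, -0.6]
opening: 1.006
finger_force: 0.0
```

Run:
```python
from k import *
s=env.sense(); print(s['time_s'],np.round(s['qpos'],3),np.round(s['tcp_pos'],4),np.round(s['tool_rot'],3).tolist())
print(inc(tool(-.372,np.pi/4,-1),[.4,.0,.25]))
```

```text
3.35 [-0.82  -0.854  1.89   0.267  1.764  1.164] [ 0.3492 -0.1798  0.2563] [[0.865, -0.295, 0.406], [-0.299, -0.953, -0.056], [0.403, -0.073, -0.912]]
(array([-0.0606, -0.1032, -0.0268]), array([ 0.2539,  0.8992, -0.0314]))
```

>>> jog_arm(
  increments="0 0 0 0.1 0.25 0 87.8; 0 0 0 0.25 0.5 0 87.8; 0 0 0 0.35 0.75 0 87.8; 0 0 0 0.4 0.9 0 87.8; 0 0 0 0.4 0.9 0 87.8",
)

```text
time_s: 3.98
tcp_pos: [0.4291, 0.0002, 0.2575]
tool_rot: [[0.865, -0.294, 0.407], [-0.297, -0.953, -0.057], [0.405, -0.071, -0.912]]
ft_force: [0.9, -0.4, -0.1]
opening: 1.0
finger_force: 0.0
```

```bash
cat >> k.py <<'E'
def Rz(a): return Ro.from_euler('z',a).as_matrix()
def Ry(a): return Ro.from_euler('y',a).as_matrix()
DATA=[([-1.315,.091,1.231,0,1.82,-.057],[.1846,-.5709,.1914]),([-0.82,-0.854,1.89,0.267,1.764,1.164],[0.3492,-0.1798,0.2563])]
E
python3 - <<'E'
from k import *
s=env.sense(); print(s['time_s'],np.round(s['qpos'],4).tolist(),np.round(s['tcp_pos'],4).tolist())
q=s['qpos']
for q,T in ((q,np.array(s['tool_rot'])),(DATA[1][0],np.array([[0.865, -0.295, 0.406], [-0.299, -0.953, -0.056], [0.403, -0.073, -0.912]]))):
    for s4 in (1,-1):
        M=Rz(q[0])@Ry(q[1]+q[2])@Rz(s4*q[3])@Ry(q[4]); D=M.T@T; print(s4,D.round(3).tolist(),np.arctan2(D[1,0],D[0,0])-q[5],np.arctan2(D[1,0],D[0,0])+q[5])
E
```

```text
3.975 [-0.0438, -0.7845, 1.8538, -0.0397, 1.6506, 1.8299] [0.4291, 0.0002, 0.2575]
1 [[-0.967, 0.256, -0.0], [-0.256, -0.967, 0.0], [-0.0, 0.0, 1.0]] -4.71238898038469 -1.052647688988944
-1 [[-0.965, 0.262, 0.0], [-0.261, -0.962, -0.079], [-0.02, -0.076, 0.997]] -4.706844352651533 -1.0471030612557874
1 [[-0.918, -0.396, -0.001], [0.396, -0.918, -0.0], [-0.0, -0.0, 1.0]] 1.5704369530093192 3.898436953009319
-1 [[-0.875, -0.484, 0.025], [0.431, -0.752, 0.499], [-0.222, 0.448, 0.866]] 1.5202597751714373 3.848259775171437
```

```bash
cat >> k.py <<'E'
DATA.append(([-0.0438,-0.7845,1.8538,-0.0397,1.6506,1.8299],[0.4291,0.0002,0.2575]))
def fkR(q): return Rz(q[0])@Ry(q[1]+q[2])@Rz(q[3])@Ry(q[4])@Rz(q[5]+np.pi/2)
def fkp(q,w):
    a1,b,d1,L2,e3,L3,L4=w
    return Rz(q[0])@(np.array([a1,b,d1])+Ry(q[1])@[0,0,L2]+Ry(q[1]+q[2])@[e3,0,L3])+fkR(q)@[0,0,L4]
E
python3 - <<'E'
from k import *
from scipy.optimize import least_squares
for use in (0,1):
  f=least_squares(lambda w:np.r_[np.concatenate([fkp(q,w)-p for q,p in DATA]),1e-3*(w[0]),(1e-4 if use else 1)*w[4], 1e-4*(w[3]-w[5])],[0,.03,.3,.4,0,.4,.25])
  print(f.x.round(4),f.fun.round(4))
E
```

```text
[0.0249 0.0342 0.0915 0.3426 0.     0.5604 0.3792] [ 0.      0.0001  0.     -0.0006  0.0003 -0.0001  0.0007  0.0002  0.0001
  0.      0.     -0.    ]
[-5.000e-04  3.410e-02  1.575e-01  3.730e-01  9.760e-02  5.589e-01
  3.806e-01] [-0.     -0.     -0.      0.     -0.     -0.0001  0.      0.      0.0001
 -0.      0.     -0.    ]
```

```bash
cat > plan.py <<'E'
from k import *
from scipy.optimize import least_squares
W=np.array([-5e-4,.0341,.1575,.373,.0976,.5589,.3806])
LO=np.array([-2.87,-.86,.17,-1.51,.06,-2.65]); HI=np.array([2.87,2.18,2.46,4.65,2.69,2.65]); GO=.0187
GZ=.055
def ik(R,p,q0):
    def f(q): return np.r_[(fkp(q,W)-p)*10,Ro.from_matrix(fkR(q)@R.T).as_rotvec()*2]
    s=least_squares(f,np.clip(q0,LO+.01,HI-.01),bounds=(LO,HI)); return s.x,np.abs(s.fun).max()
def cup(q,d):
    R=fkR(q); Rc=R@tool(0,d,-1).T; g=fkp(q,W)-GO*R[:,2]; o=g-Rc@[-.074,0,GZ]; return Rc,o,o+Rc@[0,0,.08],R
def margin(q): return np.minimum(q-LO,HI-q).min()
def corners(q):  # gripper body corners (front, and 0.12 further back), wrist
    R=fkR(q); p=fkp(q,W)
    return np.array([p+R@[sx*.0375,sy*.089,-GO-.061-b] for sx in(-1,1) for sy in(-1,1) for b in(0,.13)])
E
cat > run1.py <<'E'
from plan import *
rng=np.random.default_rng(0)
qn=np.array(DATA[2][0]); G=np.array([.468,-.030,GZ]); TUB=np.array([.473,-.371])
for d in np.deg2rad([45,55,65,75,85]):
    R=tool(-.372,d,-1); qg,e=ik(R,G+GO*R[:,2],qn); 
    R=tool(.7,d,-1); sp=np.array([.523,.1815,.168]); Rc=Rz(.7); qf,ef=ik(R,sp+Rc@[-.074,0,GZ-.08]+GO*R[:,2],qg)
    print('d',np.rad2deg(d).round(),'grasp',qg.round(2),round(e,3),'final',qf.round(2),round(ef,3),'pre',[round(float(x),3) for x in (ik(tool(-.372,d,-1),G+(GO-.1)*tool(-.372,d,-1)[:,2],qn)[1],)])
    sols=[]
    for i in range(40):
        def f(q):
            Rc,o,m,R=cup(q,d); low=m[2]-.046*np.sqrt(max(0,1-Rc[2,2]**2))
            zc=corners(q)[:,2].min()
            return np.r_[(Rc[2,2]+.5)*10,(m[:2]-TUB)*10,(low-.115)*20,np.maximum(0,.13-zc)*20,np.maximum(0,.15-np.minimum(q-LO,HI-q))*5,.03*(q-qg)]
        s=least_squares(f,np.clip(rng.uniform(LO,HI),LO,HI),bounds=(LO,HI))
        if np.abs(s.fun[:12]).max()<.25: sols.append((s.cost,s.x))
    sols.sort(key=lambda t:t[0]); seen=[]
    for c,q in sols:
        if all(np.abs(q-a).max()>.3 for a in seen):
            seen.append(q); Rc,o,m,R=cup(q,d); print('  ',round(c,4),q.round(2),'zc',Rc[:,2].round(2),'t',R[:,2].round(2),'m',m.round(3),'body',corners(q)[:,2].min().round(3))
            if len(seen)>3: break
E
python3 run1.py
```

```text
d 45.0 grasp [ 0.2  -0.86  2.4  -0.51  1.06  2.3 ] 0.142 final [-0.25 -0.86  2.25  0.64  1.31  0.59] 0.049 pre [0.278]
   0.0021 [-0.05  0.04  1.81 -1.36  1.68  0.78] zc [ 0.49  0.71 -0.5 ] t [-0.21 -0.96 -0.17] m [ 0.473 -0.371  0.155] body 0.159
   0.0023 [-0.2  -0.65  2.31 -1.36  1.    0.27] zc [-0.1   0.86 -0.5 ] t [ 0.34 -0.91 -0.22] m [ 0.473 -0.371  0.155] body 0.18
   0.003 [-1.39 -0.56  2.31  1.45  1.33  2.5 ] zc [-0.81 -0.31 -0.5 ] t [ 0.99 -0.04 -0.16] m [ 0.473 -0.371  0.155] body 0.156
   0.0174 [-1.06  1.13  0.42  1.5   2.51 -2.5 ] zc [-0.54 -0.68 -0.5 ] t [ 0.12  0.99 -0.06] m [ 0.473 -0.371  0.155] body 0.13
d 55.0 grasp [ 0.05 -0.86  2.34 -0.27  1.12  2.04] 0.024 final [-0.11 -0.77  2.15  0.44  1.34  0.75] 0.0 pre [0.206]
   0.0027 [-1.4  -0.45  2.31  1.59  1.36  2.5 ] zc [-0.85 -0.18 -0.5 ] t [ 1.   -0.03 -0.04] m [ 0.473 -0.371  0.155] body 0.162
   0.0031 [-0.13  0.47  1.36 -1.36  2.05  0.62] zc [ 0.64  0.58 -0.5 ] t [-0.6  -0.8  -0.06] m [ 0.473 -0.371  0.155] body 0.171
   0.0123 [-0.1  -0.35  2.31  4.47  1.1  -0.14] zc [-0.62  0.6  -0.5 ] t [ 0.41 -0.91  0.03] 
[... 1330 characters left out ...]
.05 -0.87 -0.5 ] t [-0.03  0.96  0.27] m [ 0.488 -0.382  0.162] body 0.124
d 85.0 grasp [-0.12 -0.33  1.9  -0.02  1.49  1.82] 0.0 final [ 0.18 -0.3   1.72  0.04  1.65  1.05] 0.0 pre [0.0]
   0.0197 [-1.34  0.29  1.97  1.9   1.85  2.51] zc [-0.84 -0.21 -0.5 ] t [0.88 0.22 0.42] m [ 0.474 -0.372  0.16 ] body 0.123
   0.0242 [-0.25 -0.02  2.32  3.96  1.44  0.92] zc [-0.33  0.8  -0.5 ] t [ 0.35 -0.84  0.42] m [ 0.474 -0.371  0.161] body 0.124
   0.0252 [-0.13  0.26  2.01  4.28  1.72  0.7 ] zc [-0.03  0.87 -0.5 ] t [ 0.03 -0.91  0.42] m [ 0.473 -0.371  0.161] body 0.124
   0.0265 [-0.14  0.55  1.6   4.47  2.01  0.47] zc [ 0.34  0.8  -0.5 ] t [-0.36 -0.84  0.42] m [ 0.472 -0.37   0.161] body 0.124
```

```bash
cat > run2.py <<'E'
from plan import *
rng=np.random.default_rng(1)
TUB=np.array([.483,-.369]); TILT=2.15
def pose(Rc,m,d):
    o=m-Rc@[0,0,.08]; R=Rc@tool(0,d,-1); return R,o+Rc@[-.074,0,GZ]+GO*R[:,2]
for dd in (60,65,70):
    d=np.deg2rad(dd); R=tool(-.372,d,-1); qn=np.array(DATA[2][0]); G=np.array([.468,-.030,GZ]); qg,e=ik(R,G+GO*R[:,2],qn)
    print('d',dd,'grasp',qg.round(2),round(e,3))
    best=[]
    for psi in np.arange(-1.6,1.8,.2):      # heading of handle->cup axis when upright
        for ax in np.arange(0,2*np.pi,np.pi/12):   # direction of tipping
            n=np.array([-np.sin(ax),np.cos(ax),0]); q=None; ok=True; mg=9; bz=9
            for s in np.linspace(0,1,7):
                Rc=Ro.from_rotvec(n*TILT*s).as_matrix()@Rz(psi); m=np.array([*TUB,.22-.055*s])
                R,p=pose(Rc,m,d)
                if q is None:
                    q,e=ik(R,p,qg)
                else: 
                    q2,e=ik(R,p,q); ok&=np.abs(q2-q).max()<1.2; q=q2
                if e>.03 or not ok: ok=False;break
                mg=min(mg,margin(q)); bz=min(bz,corners(q)[:,2].min())
                if s==0:q0=q
            if ok and bz>.115: best.append((mg,psi,ax,bz,q0,q))
    best.sort(key=lambda t:-t[0])
    for b in best[:6]: print([np.round(x,2).tolist() for x in b])
E
time timeout 570 python3 run2.py
```

```text
d 60 grasp [ 0.01 -0.79  2.28 -0.2   1.17  1.98] 0.0
[0.29, -1.2, 4.45, 0.13, [-0.41, -0.43, 1.81, -0.37, 1.39, 2.36], [-1.27, 0.63, 1.28, 1.46, 2.28, 2.29]]
[0.18, -1.0, 4.71, 0.13, [-0.51, -0.53, 1.88, -0.24, 1.33, 2.06], [-1.17, 0.85, 0.94, 1.49, 2.47, 2.47]]
[0.08, -0.6, 4.97, 0.12, [-0.79, -0.61, 1.93, 0.1, 1.31, 1.38], [-1.11, 1.02, 0.71, 1.61, 2.61, 2.51]]
[0.04, 0.6, 0.79, 0.18, [-1.14, 0.04, 1.4, 0.53, 1.77, -0.08], [-0.14, 0.6, 1.25, -1.47, 2.12, 0.45]]
[0.03, 0.8, 0.79, 0.19, [-1.12, 0.17, 1.26, 0.51, 1.87, -0.23], [-0.18, 0.7, 1.1, -1.48, 2.18, 0.23]]
[0.03, 0.2, 0.52, 0.16, [-1.13, -0.24, 1.66, 0.51, 1.59, 0.28], [-0.19, 0.74, 1.06, -1.48, 2.27, 0.51]]
d 65 grasp [-0.03 -0.69  2.2  -0.15  1.23  1.94] 0.0
[0.13, -1.0, 4.71, 0.12, [-0.54, -0.46, 1.8, -0.19, 1.41, 2.02], [-1.15, 0.9, 0.91, 1.58, 2.5, 2.52]]
[0.09, -1.4, 4.45, 0.14, [-0.39, -0.27, 1.66, -0.37, 1.52, 2.56], [-1.21, 0.75, 1.12, 1.52, 2.36, 2.53]]
d 70 grasp [-0.05 -0.6   2.12 -0.11  1.29  1.9 ] 0.0
[0.1, -1.4, 4.45, 0.12, [-0.44, -0.23, 1.6, -0.28, 1.56, 2.5], [-1.2, 0.8, 1.11, 1.59, 2.39, 2.55]]
real	1m37.646s
user	1m37.626s
sys	0m0.149s
```

```bash
cat > run3.py <<'E'
from plan import *
qn=np.array(DATA[2][0]); G=np.array([.468,-.030,GZ])
for dd in (60,63,66):
    R=tool(-.372,np.deg2rad(dd),-1)
    for h in (.0,.03,.06,.1,.14):
        q,e=ik(R,G+GO*R[:,2]+[0,0,h],qn); print(dd,h,q.round(2),round(e,3),(G+GO*R[:,2]+[0,0,h]).round(4))
    print(inc(R,G+GO*R[:,2]+[0,0,.1]))
E
python3 run3.py
```

```text
60 0.0 [ 0.01 -0.79  2.28 -0.2   1.17  1.98] 0.0 [ 0.4767 -0.0334  0.0388]
60 0.03 [ 0.01 -0.8   2.23 -0.2   1.22  1.97] 0.0 [ 0.4767 -0.0334  0.0688]
60 0.06 [ 0.01 -0.8   2.18 -0.19  1.28  1.96] 0.0 [ 0.4767 -0.0334  0.0988]
60 0.1 [ 0.01 -0.79  2.1  -0.19  1.34  1.95] 0.0 [ 0.4767 -0.0334  0.1388]
60 0.14 [ 0.01 -0.77  2.02 -0.19  1.4   1.93] 0.0 [ 0.4767 -0.0334  0.1788]
(array([-0.0325, -0.0243, -0.0243]), array([ 0.238 , -0.1679, -0.5936]))
63 0.0 [-0.01 -0.73  2.23 -0.17  1.2   1.95] 0.0 [ 0.4759 -0.0331  0.0383]
63 0.03 [-0.01 -0.74  2.18 -0.17  1.26  1.94] 0.0 [ 0.4759 -0.0331  0.0683]
63 0.06 [-0.01 -0.74  2.13 -0.17  1.31  1.94] 0.0 [ 0.4759 -0.0331  0.0983]
63 0.1 [-0.01 -0.74  2.06 -0.16  1.38  1.92] 0.0 [ 0.4759 -0.0331  0.1383]
63 0.14 [-0.01 -0.72  1.98 -0.16  1.44  1.91] 0.0 [ 0.4759 -0.0331  0.1783]
(array([-0.0271, -0.0086, -0.0237]), array([ 0.234 , -0.1663, -0.5959]))
66 0.0 [-0.03 -0.68  2.19 -0.14  1.24  1.93] 0.0 [ 0.4751 -0.0328  0.0379]
66 0.03 [-0.03 -0.69  2.14 -0.14  1.29  1.92] 0.0 [ 0.4751 -0.0328  0.0679]
66 0.06 [-0.03 -0.69  2.09 -0.14  1.35  1.91] 0.0 [ 0.4751 -0.0328  0.0979]
66 0.1 [-0.03 -0.68  2.01 -0.14  1.42  1.9 ] 0.0 [ 0.4751 -0.0328  0.1379]
66 0.14 [-0.03 -0.67  1.93 -0.14  1.48  1.9 ] 0.0 [ 0.4751 -0.0328  0.1779]
(array([-0.0216,  0.0071, -0.0231]), array([ 0.2298, -0.1647, -0.598 ]))
```

d=60 works. I go to the hover pose and look with the wrist camera.

>>> jog_arm(
  increments="-0.016 -0.012 -0.012 0.12 -0.08 -0.15 87.8; -0.0325 -0.0243 -0.0243 0.238 -0.168 -0.35 87.8; -0.0325 -0.0243 -0.0243 0.238 -0.168 -0.46 87.8; -0.0325 -0.0243 -0.0243 0.238 -0.168 -0.46 87.8; -0.0325 -0.0243 -0.0243 0.238 -0.168 -0.46 87.8",
)

```text
time_s: 4.6
tcp_pos: [0.4766, -0.036, 0.1674]
tool_rot: [[0.803, -0.369, 0.468], [-0.32, -0.929, -0.184], [0.502, -0.002, -0.865]]
ft_force: [0.4, 1.1, 0.5]
opening: 0.994
finger_force: 0.0
```

Run:
```python
from m import *
s=env.sense(); print(s['time_s'],np.round(s['qpos'],4).tolist(),np.round(s['tcp_pos'],4).tolist(),np.round(s['tool_rot'],3).tolist())
ci=camera_info('wrist'); im,d=get_image('wrist'); cv2.imwrite('pics/w1.png',im[...,::-1])
for l in ['cup_grip','cup_mouth','cup']:
    for x in place_of('wrist',l)[:2]:
        r,c=x['at']; print(l,round(x['confidence'],2),np.round([r,c]),ray_z(ci,r,c,.05 if l=='cup_grip' else .08 if l=='cup_mouth' else 0).round(4))
P,C,R,Cc=cloud('wrist',im,d,ci)
print('table',np.median(P[(np.abs(P[:,2])<.02)][:,2]).round(4))
q=np.array([.537,-.057,.044]); t=P[sel(P,(.44,.62),(-.14,.04),(.074,.09))]
for _ in range(4):
    k=t[np.abs(np.hypot(*(t[:,:2]-q[:2]).T)-.0445)<.005]; q=circ(k)
print('rim',q.round(4),len(k))
s_=P[sel(P,(.42,.62),(-.14,.04),(.068,.09))]; hd=s_[(np.hypot(*(s_[:,:2]-q[:2]).T)>.052)&(np.hypot(*(s_[:,:2]-q[:2]).T)<.09)]
print('handle',len(hd),hd.mean(0).round(4),np.percentile(hd[:,2],[50,95]).round(4)); v=hd[:,:2].mean(0)-q[:2]; a=np.arctan2(v[1],v[0]); print('ang',a.round(3), 'grip',(q[:2]+.074*np.array([np.cos(a),np.sin(a)])).round(4),'rmax',np.percentile(np.hypot(*(hd[:,:2]-q[:2]).T),98).round(4))
```

```text
4.6 [-0.0, -0.784, 2.0496, -0.1882, 1.3836, 1.9382] [0.4766, -0.036, 0.1674] [[0.803, -0.369, 0.468], [-0.32, -0.929, -0.184], [0.502, -0.002, -0.865]]
cup_mouth 0.89 [188. 268.] [ 0.5365 -0.0548  0.08  ]
cup 0.84 [210. 270.] [ 0.5359 -0.0565  0.    ]
cup 0.42 [275. 266.] [ 0.4735 -0.0273  0.    ]
table -0.0002
rim [ 0.538  -0.0558  0.0435] 1738
handle 486 [ 0.4765 -0.0309  0.0762] [0.0764 0.0775]
ang 2.757 grip [ 0.4695 -0.0281] rmax 0.0796
```

View pics/w1.png

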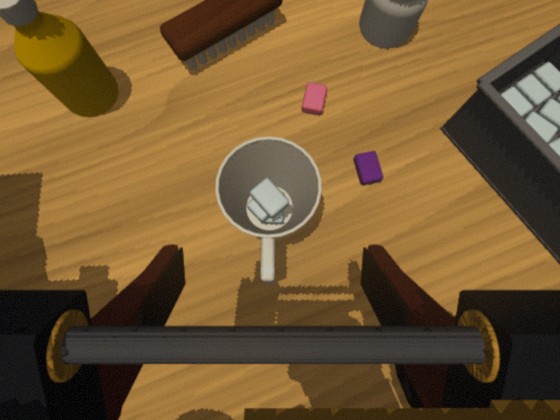

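The wrist view shows the cup mouth at (188, 268) and the handle bar at (262, 268), centred between the fingers; at least two tablets are visible. I descend.

>>> jog_arm(
  increments="0 0 -0.002 0.007 0.015 -0.16 87.8; 0 0 -0.002 0.007 0.015 -0.3 87.8; 0 0 -0.002 0.007 0.015 -0.3 87.8; 0 0 -0.002 0.007 0.015 -0.3 87.8",
)

```text
time_s: 5.3
tcp_pos: [0.4783, -0.0314, 0.1073]
tool_rot: [[0.802, -0.373, 0.467], [-0.324, -0.928, -0.185], [0.502, -0.003, -0.865]]
ft_force: [0.0, -0.2, 0.4]
opening: 1.0
finger_force: 0.0
```

Run:
```python
from k import *
s=env.sense(); print(s['time_s'],np.round(s['qpos'],4).tolist(),np.round(s['tcp_pos'],4).tolist(),np.round(s['ft_force'],1))
R=tool(-.385,np.pi/3,-1); print(inc(R,np.array([.4695,-.0281,.055])+.0187*R[:,2]))
```

```text
5.3 [0.0169, -0.7924, 2.1604, -0.2025, 1.2869, 1.979] [0.4783, -0.0314, 0.1073] [ 0.  -0.2  0.4]
(array([-0.0005,  0.0011, -0.0009]), array([-0.0008, -0.0011, -0.3427]))
```

>>> jog_arm(
  increments="0 0 0 0 0 -0.15 87.8; 0 0 0 0 0 -0.3 87.8; 0 0 0 0 0 -0.343 87.8; 0 0 0 0 0 -0.343 87.8; 0 0 0 0 0 -0.343 40; 0 0 0 0 0 -0.343 20",
  force=35,
)

```text
time_s: 6.05
tcp_pos: [0.4784, -0.0314, 0.0384]
tool_rot: [[0.802, -0.373, 0.467], [-0.324, -0.928, -0.185], [0.502, -0.003, -0.865]]
ft_force: [0.7, 1.1, -0.2]
opening: 0.814
finger_force: 0.0
```

>>> jog_arm(
  increments="0 0 0 0 0 0 8; 0 0 0 0 0 0 4; 0 0 0 0 0 0 4; 0 0 0 0 0 0 4; 0 0 0 0 0 0 4; 0 0 0 0 0 0 4; 0 0 0 0 0 0 4; 0 0 0 0 0 0 4",
  force=35,
)

```text
time_s: 7.05
tcp_pos: [0.4777, -0.0314, 0.0367]
tool_rot: [[0.803, -0.373, 0.465], [-0.324, -0.928, -0.185], [0.5, -0.002, -0.866]]
ft_force: [-0.3, -0.5, -0.4]
opening: 0.127
finger_force: 35.0
```

>>> jog_arm(
  increments="0 0 0 0 0 0.1 4; 0 0 0 0 0 0.25 4; 0 0 0 0 0 0.45 4; 0 0 0 0 0 0.65 4; 0 0 0 0 0 0.8 4; 0 0 0 0 0 0.85 4; 0 0 0 0 0 0.85 4",
  force=45,
)

```text
time_s: 7.92
tcp_pos: [0.4776, -0.0313, 0.2062]
tool_rot: [[0.803, -0.373, 0.464], [-0.324, -0.928, -0.185], [0.5, -0.002, -0.866]]
ft_force: [0.3, -0.4, -1.4]
opening: 0.123
finger_force: 45.0
```

```bash
cat > cupm.py <<'E'
from m import *
from k import Ro
def measure(cam):
    "cup rim circle in tool-predicted frame: fit plane+circle to white points near predicted mouth"
    s=env.sense(); R=np.array(s['tool_rot']); ci=camera_info(cam); im,d=get_image(cam); P,C,_,_=cloud(cam,im,d,ci)
    from k import tool
    Rc=R@tool(0,np.pi/3,-1).T; o=np.array(s['tcp_pos'])-.0187*R[:,2]-Rc@[-.074,0,.055]
    L=(P-o)@Rc
    rr=np.hypot(L[:,0],L[:,1]); k=(np.abs(rr-.0445)<.006)&(np.abs(L[:,2]-.08)<.006)
    pl=np.c_[L[k,:2],np.ones(k.sum())]; co=np.linalg.lstsq(pl,L[k,2],rcond=None)[0]
    print(cam,'cup origin pred',o.round(4),'tilt pred',np.arccos(np.clip(Rc[2,2],-1,1)).round(3),'mouth',(o+Rc@[0,0,.08]).round(4),'rim n',k.sum(),'circ(local)',circ(L[k]).round(4),'plane',co.round(3))
    return im,L,C
E
python3 - <<'E'
from cupm import *
s=env.sense(); print(s['time_s'],np.round(s['qpos'],4).tolist(),np.round(s['tcp_pos'],4).tolist(),s['opening'],s['finger_force'])
im,L,C=measure('wrist'); cv2.imwrite('pics/w2.png',im[...,::-1]); measure('scene'); measure('top')
E
```

```text
7.925 [0.0169, -0.7541, 1.9631, -0.1956, 1.4457, 1.9466] [0.4776, -0.0313, 0.2062] 0.12339418238870534 44.998605251312256
wrist cup origin pred [ 0.5376 -0.0554  0.1674] tilt pred 0.002 mouth [ 0.5376 -0.0555  0.2474] rim n 4987 circ(local) [ 0.0004 -0.0001  0.0436] plane [-0.031 -0.     0.078]
scene cup origin pred [ 0.5372 -0.0554  0.1661] tilt pred 0.002 mouth [ 0.5373 -0.0555  0.2461] rim n 270 circ(local) [ 0.0019 -0.0013  0.0438] plane [-0.011 -0.009  0.078]
top cup origin pred [ 0.5371 -0.0554  0.1656] tilt pred 0.003 mouth [ 0.5372 -0.0555  0.2456] rim n 258 circ(local) [-0.0016 -0.0013  0.0436] plane [-0.03  -0.003  0.079]
```

View pics/w2.png

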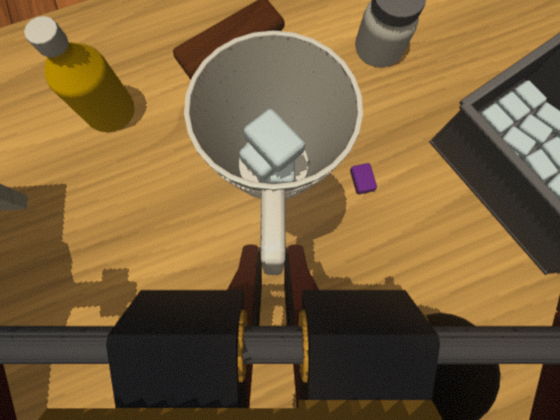

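The cup is held and level, its mouth at image (110, 273), with all three tablets inside and the forward-kinematics prediction matching to 2 mm. I refit the arm model and plan the pour.

```bash
cat >> k.py <<'E'
DATA+=[([-0.0,-0.784,2.0496,-0.1882,1.3836,1.9382],[0.4766,-0.036,0.1674]),([0.0169,-0.7924,2.1604,-0.2025,1.2869,1.979],[0.4783,-0.0314,0.1073]),([0.0169,-0.7541,1.9631,-0.1956,1.4457,1.9466],[0.4776,-0.0313,0.2062])]
E
cat > run4.py <<'E'
import plan; from plan import *
f=least_squares(lambda w:np.r_[np.concatenate([fkp(q,w)-p for q,p in DATA]),1e-3*w[0]],W); plan.W[:]=f.x; print(f.x.round(4),np.abs(f.fun).max().round(5))
d=np.pi/3; TUB=np.array([.48,-.362]); TILT=2.15; qc=np.array(DATA[-1][0])
def pose(Rc,m):
    o=m-Rc@[0,0,.08]; R=Rc@tool(0,d,-1); return R,o+Rc@[-.074,0,GZ]+GO*R[:,2]
best=[]
for psi in np.arange(-1.5,-.75,.1):
    for ax in np.arange(4.2,4.95,.1):
        n=np.array([-np.sin(ax),np.cos(ax),0]); q=None; mg=9;bz=9; Q=[]
        for s in np.linspace(0,1,9):
            Rc=Ro.from_rotvec(n*TILT*s).as_matrix()@Rz(psi); R,p=pose(Rc,np.array([*TUB,.22-.055*s]))
            q,e=ik(R,p,qc if q is None else q)
            if e>.02: break
            Q.append(q); mg=min(mg,margin(q)); bz=min(bz,corners(q)[:,2].min())
        else: best.append((mg,psi,ax,bz,np.abs(np.diff(Q,axis=0)).max(),np.array(Q)))
best.sort(key=lambda t:-t[0])
for b in best[:4]: print(np.round(b[:5],2)); 
print(best[0][5].round(2))
E
python3 run4.py
```

```text
[-4.000e-04  3.410e-02  1.574e-01  3.730e-01  9.730e-02  5.590e-01
  3.808e-01] 0.00011
[ 0.36 -1.1   4.3   0.09  0.34]
[ 0.36 -1.1   4.4   0.11  0.33]
[ 0.36 -1.1   4.5   0.12  0.32]
[ 0.35 -1.1   4.2   0.08  0.34]
[[-0.44 -0.5   1.86 -0.32  1.37  2.23]
 [-0.65 -0.49  1.8   0.02  1.42  2.07]
 [-0.86 -0.42  1.75  0.33  1.52  1.95]
 [-1.03 -0.31  1.7   0.59  1.64  1.88]
 [-1.16 -0.18  1.67  0.81  1.76  1.84]
 [-1.26 -0.02  1.64  1.    1.87  1.85]
 [-1.31  0.13  1.62  1.17  1.97  1.87]
 [-1.34  0.29  1.61  1.34  2.06  1.91]
 [-1.35  0.45  1.61  1.51  2.13  1.96]]
```

```bash
cat > run5.py <<'E'
from k import *
d=np.pi/3
def pose(Rc,m):
    o=m-Rc@[0,0,.08]; R=Rc@tool(0,d,-1); return R,o+Rc@[-.074,0,.055]+.0187*R[:,2]
def rows(poses,R0,p0):
    for R,p in poses:
        rv=Ro.from_matrix(R@R0.T).as_rotvec()/np.pi; print(' '.join(f'{v:.3f}' for v in np.r_[rv,(p-p0)/.2]))
E
python3 - <<'E'
from run5 import *
s=env.sense(); R0=np.array(s['tool_rot']);p0=np.array(s['tcp_pos'])
rows([pose(Rz(-.385+(-1.1+.385)*t),np.array([.5372,-.0555,.2456])*(1-t)+t*np.array([.48,-.362,.225])) for t in (.25,.5,.75,1)],R0,p0)
E
```

```text
-0.001 -0.001 -0.058 -0.044 -0.331 -0.026
-0.001 -0.001 -0.115 -0.081 -0.669 -0.051
-0.001 -0.000 -0.172 -0.110 -1.013 -0.077
-0.001 -0.000 -0.228 -0.132 -1.365 -0.103
```

>>> jog_arm(
  increments="0 0 -0.015 -0.01 -0.08 -0.005 4; 0 0 -0.035 -0.025 -0.2 -0.015 4; 0 0 -0.058 -0.044 -0.33 -0.026 4; 0 0 -0.085 -0.063 -0.5 -0.038 4; 0 0 -0.115 -0.081 -0.67 -0.051 4; 0 0 -0.143 -0.095 -0.84 -0.064 4; 0 0 -0.168 -0.108 -0.99 -0.075 4; 0 0 -0.168 -0.108 -0.99 -0.075 4",
)

```text
time_s: 9.07
tcp_pos: [0.4551, -0.231, 0.1902]
tool_rot: [[0.529, -0.792, 0.305], [-0.686, -0.611, -0.395], [0.499, -0.0, -0.867]]
ft_force: [-0.2, -0.7, -1.1]
opening: 0.126
finger_force: 45.0
```

Run:
```python
from run5 import *
s=env.sense(); R0=np.array(s['tool_rot']);p0=np.array(s['tcp_pos']); print(p0,s['qpos'])
rows([pose(Rz(-1.1),np.array([.48,-.362,.225]))],R0,p0)
R1,p1=pose(Rz(-1.1),np.array([.48,-.362,.225]))
ax=4.5; n=np.array([-np.sin(ax),np.cos(ax),0])
print('pour from pre')
P=[pose(Ro.from_rotvec(n*a).as_matrix()@Rz(-1.1),np.array([.48,-.362,.225-.055*a/2.15])) for a in np.r_[.08,.22,.38,.54,.7,.86,1.02,1.18,1.32,1.4,1.5,1.6,1.7,1.8,1.9,2.0,2.1,2.15]]
rows(P,R1,p1)
```

```text
[ 0.45506745 -0.23098832  0.19017845] [-0.33138453 -0.62071348  1.914137   -0.28168513  1.40687036  2.13694999]
-0.000 -0.000 -0.059 -0.022 -0.367 -0.032
pour from pre
0.025 -0.005 0.000 0.003 0.015 0.010
0.068 -0.015 0.000 0.008 0.038 0.032
0.118 -0.025 0.000 0.012 0.057 0.059
0.168 -0.036 -0.000 0.015 0.069 0.089
0.218 -0.047 0.000 0.016 0.072 0.120
0.268 -0.058 -0.000 0.015 0.067 0.152
0.317 -0.068 0.000 0.012 0.055 0.181
0.367 -0.079 0.000 0.007 0.034 0.208
0.411 -0.089 0.000 0.002 0.011 0.229
0.436 -0.094 -0.000 -0.001 -0.005 0.239
0.467 -0.101 0.000 -0.006 -0.027 0.250
0.498 -0.107 -0.000 -0.011 -0.051 0.258
0.529 -0.114 0.000 -0.017 -0.077 0.264
0.560 -0.121 0.000 -0.023 -0.105 0.267
0.591 -0.127 0.000 -0.029 -0.134 0.267
0.622 -0.134 0.000 -0.035 -0.164 0.264
0.653 -0.141 -0.000 -0.042 -0.195 0.258
0.669 -0.144 0.000 -0.045 -0.211 0.254
```

>>> jog_arm(
  increments="0 0 -0.015 -0.005 -0.09 -0.01 4; 0 0 -0.035 -0.012 -0.22 -0.02 4; 0 0 -0.055 -0.02 -0.34 -0.03 4; 0 0 -0.059 -0.022 -0.367 -0.03 4; 0 0 -0.059 -0.022 -0.367 -0.03 4; 0 0 -0.059 -0.022 -0.367 -0.03 4",
)

```text
time_s: 9.82
tcp_pos: [0.4519, -0.3022, 0.186]
tool_rot: [[0.396, -0.889, 0.231], [-0.77, -0.459, -0.444], [0.501, -0.002, -0.866]]
ft_force: [-0.1, 0.2, -1.4]
opening: 0.125
finger_force: 45.0
```

>>> jog_arm(
  increments="0.025 -0.005 0 0.003 0.015 0.01 4; 0.068 -0.015 0 0.008 0.038 0.032 4; 0.118 -0.025 0 0.012 0.057 0.059 4; 0.168 -0.036 0 0.015 0.069 0.089 4; 0.218 -0.047 0 0.016 0.072 0.12 4; 0.268 -0.058 0 0.015 0.067 0.152 4; 0.317 -0.068 0 0.012 0.055 0.181 4; 0.367 -0.079 0 0.007 0.034 0.208 4; 0.411 -0.089 0 0.002 0.011 0.229 4; 0.436 -0.094 0 -0.001 -0.005 0.239 4",
)

```text
time_s: 11.08
tcp_pos: [0.4513, -0.3044, 0.2325]
tool_rot: [[0.408, -0.778, 0.478], [-0.706, 0.063, 0.705], [-0.578, -0.625, -0.524]]
ft_force: [1.1, -0.8, -1.9]
opening: 0.122
finger_force: 45.0
```

Run:
```python
from run5 import *
s=env.sense(); R0=np.array(s['tool_rot']);p0=np.array(s['tcp_pos']); print(s['time_s'],p0,np.round(s['qpos'],2),s['finger_force'],s['ft_force'])
Rc=R0@tool(0,d,-1).T; print('tilt',np.arccos(Rc[2,2]),'mouth',p0-.0187*R0[:,2]-Rc@[-.074,0,-.025])
n=np.cross([0,0,1],Rc[:,2]);n/=np.linalg.norm(n); a0=np.arccos(Rc[2,2])
rows([pose(Ro.from_rotvec(n*(a-a0)).as_matrix()@Rc,np.array([.48,-.362,.225-.055*a/2.15])) for a in np.r_[1.5,1.6,1.7,1.8,1.9,2.0,2.1,2.2]],R0,p0)
```

```text
11.075 [ 0.45131151 -0.30441601  0.23253777] [-1.18  0.2   1.36  0.94  2.07  1.99] 45.017704367637634 [ 1.0647518  -0.81748674 -1.94303211]
tilt 1.4055420431224774 mouth [ 0.48093772 -0.36088478  0.18999145]
0.029 -0.006 -0.000 -0.009 -0.026 0.005
0.060 -0.013 -0.000 -0.014 -0.050 0.014
0.092 -0.020 0.000 -0.020 -0.076 0.019
0.123 -0.027 -0.000 -0.026 -0.104 0.022
0.154 -0.034 -0.000 -0.032 -0.133 0.022
0.185 -0.040 -0.000 -0.039 -0.163 0.020
0.216 -0.047 -0.000 -0.046 -0.194 0.014
0.247 -0.054 -0.000 -0.053 -0.225 0.004
```

>>> jog_arm(
  increments="0.029 -0.006 0 -0.009 -0.026 0.005 4; 0.06 -0.013 0 -0.014 -0.05 0.014 4; 0.092 -0.02 0 -0.02 -0.076 0.019 4; 0.123 -0.027 0 -0.026 -0.104 0.022 4; 0.154 -0.034 0 -0.032 -0.133 0.022 4; 0.185 -0.04 0 -0.039 -0.163 0.02 4; 0.216 -0.047 0 -0.046 -0.194 0.014 4; 0.235 -0.051 0 -0.05 -0.213 0.008 4; 0.235 -0.051 0 -0.05 -0.213 0.008 4; 0.235 -0.051 0 -0.05 -0.213 0.008 4",
)

```text
time_s: 12.32
tcp_pos: [0.4418, -0.3462, 0.2357]
tool_rot: [[0.528, -0.681, 0.508], [-0.164, 0.506, 0.847], [-0.834, -0.53, 0.155]]
ft_force: [0.7, 0.5, -0.0]
opening: 0.127
finger_force: 45.0
```

Run:
```python
from run5 import *
s=env.sense(); R0=np.array(s['tool_rot']);p0=np.array(s['tcp_pos']); print(s['time_s'],p0,np.round(s['qpos'],2),s['finger_force'],s['ft_force'])
Rc=R0@tool(0,d,-1).T; print('tilt',np.arccos(Rc[2,2]),'mouth',p0-.0187*R0[:,2]-Rc@[-.074,0,-.025])
a,_=get_image('scene'); b,_=get_image('wrist'); c,_=get_image('top')
cv2.imwrite('pics/p1.png',np.hstack([cv2.resize(a[240:420,60:260],(400,360)),cv2.resize(c[150:300,360:520],(384,360))])[...,::-1])
```

```text
12.325 [ 0.44181652 -0.34616742  0.23573426] [-1.26  0.63  1.29  1.47  2.3   2.25] 45.00541627407074 [ 0.72815612  0.48609124 -0.03855126]
tilt 2.154714374847467 mouth [ 0.48052293 -0.36155317  0.17137809]
```

View pics/p1.png

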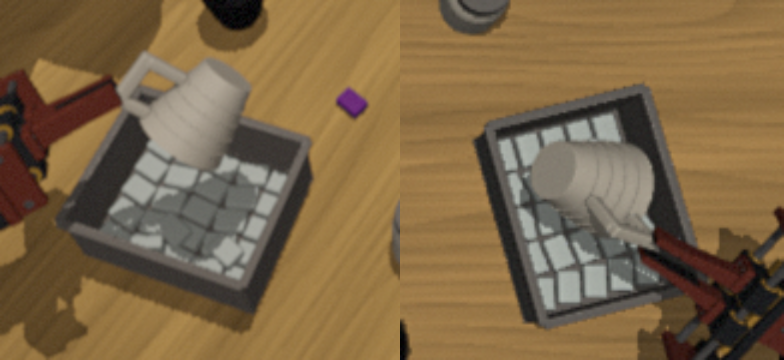

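The cup is inverted over the middle of the tub, and loose tablets lie on the layer (left half near (230, 250)). I give it a small shake, then stand it upright.

>>> jog_arm(
  increments="0.01 0 0 0 0 0.05 4; 0 0 0 0 0 0 4; 0.01 0 0 0 0 0.05 4; 0 0 0 0 0 0 4; 0 0 0 0 0 0 4",
)

```text
time_s: 13.1
tcp_pos: [0.4415, -0.3464, 0.2347]
tool_rot: [[0.527, -0.681, 0.509], [-0.162, 0.507, 0.846], [-0.834, -0.529, 0.157]]
ft_force: [0.2, -0.1, -0.6]
opening: 0.124
finger_force: 45.0
```

Run:
```python
from run5 import *
s=env.sense(); R0=np.array(s['tool_rot']);p0=np.array(s['tcp_pos'])
Rc=R0@tool(0,d,-1).T; n=np.cross([0,0,1],Rc[:,2]);n/=np.linalg.norm(n); a0=np.arccos(Rc[2,2])
rows([pose(Ro.from_rotvec(n*(a-a0)).as_matrix()@Rc,np.array([.48,-.362,.235-.055*a/2.15])) for a in np.r_[2.08,1.9,1.72,1.54,1.36,1.18,1,.82,.64,.48]],R0,p0)
print('all')
rows([pose(Ro.from_rotvec(n*(a-a0)).as_matrix()@Rc,np.array([.48,-.362,.235-.055*a/2.15])) for a in np.r_[.48,.32,.16,.05,0]],*[pose(Ro.from_rotvec(n*(.48-a0)).as_matrix()@Rc,np.array([.48,-.362,.235-.055*.48/2.15]))][0])
```

```text
-0.024 0.005 0.000 0.005 0.023 0.054
-0.080 0.017 0.000 0.017 0.077 0.062
-0.136 0.030 0.000 0.028 0.129 0.059
-0.192 0.042 0.000 0.038 0.174 0.048
-0.248 0.054 0.000 0.046 0.214 0.029
-0.304 0.066 -0.000 0.053 0.245 0.003
-0.360 0.078 0.000 0.058 0.267 -0.027
-0.416 0.091 0.000 0.061 0.280 -0.061
-0.472 0.103 0.000 0.061 0.282 -0.096
-0.522 0.114 -0.000 0.060 0.275 -0.127
all
0.000 0.000 0.000 0.000 0.000 0.000
-0.050 0.011 0.000 -0.003 -0.014 -0.029
-0.100 0.022 -0.000 -0.008 -0.036 -0.055
-0.134 0.029 -0.000 -0.012 -0.056 -0.071
-0.149 0.033 -0.000 -0.014 -0.065 -0.077
```

>>> jog_arm(
  increments="-0.024 0.005 0 0.005 0.023 0.054 4; -0.08 0.017 0 0.017 0.077 0.062 4; -0.136 0.03 0 0.028 0.129 0.059 4; -0.192 0.042 0 0.038 0.174 0.048 4; -0.248 0.054 0 0.046 0.214 0.029 4; -0.304 0.066 0 0.053 0.245 0.003 4; -0.36 0.078 0 0.058 0.267 -0.027 4; -0.416 0.091 0 0.061 0.28 -0.061 4; -0.472 0.103 0 0.061 0.282 -0.096 4; -0.522 0.114 0 0.06 0.275 -0.127 4",
)

```text
time_s: 14.35
tcp_pos: [0.4535, -0.2913, 0.211]
tool_rot: [[0.361, -0.875, 0.322], [-0.922, -0.388, -0.019], [0.141, -0.29, -0.946]]
ft_force: [1.1, 0.4, -1.0]
opening: 0.126
finger_force: 45.0
```

>>> jog_arm(
  increments="-0.05 0.011 0 -0.003 -0.014 -0.029 4; -0.1 0.022 0 -0.008 -0.036 -0.055 4; -0.134 0.029 0 -0.012 -0.056 -0.071 4; -0.149 0.033 0 -0.014 -0.065 -0.077 4; -0.149 0.033 0 -0.014 -0.065 -0.077 4; -0.149 0.033 0 -0.014 -0.065 -0.077 4",
)

```text
time_s: 15.1
tcp_pos: [0.4506, -0.3043, 0.1945]
tool_rot: [[0.394, -0.891, 0.226], [-0.772, -0.454, -0.444], [0.498, 0.001, -0.867]]
ft_force: [0.2, -1.0, -1.3]
opening: 0.125
finger_force: 45.0
```

Run:
```python
from cupm import *
s=env.sense(); print(s['time_s'],np.round(s['qpos'],3).tolist(),np.round(s['tcp_pos'],4).tolist(),s['opening'],s['finger_force'],s['ft_force'])
im,L,C=measure('wrist'); a,_,_=measure('scene')
cv2.imwrite('pics/w3.png',np.hstack([cv2.resize(im,(480,360)),cv2.resize(a[250:420,70:230],(320,360))])[...,::-1])
```

```text
15.1 [-0.442, -0.498, 1.827, -0.315, 1.395, 2.216] [0.4506, -0.3043, 0.1945] 0.1246916436573861 44.99863386154175 [ 0.24871843 -0.99299172 -1.33929665]
wrist cup origin pred [ 0.48   -0.3619  0.1556] tilt pred 0.002 mouth [ 0.4801 -0.362   0.2356] rim n 5477 circ(local) [-0.0001  0.0006  0.0435] plane [-0.027 -0.001  0.079]
scene cup origin pred [ 0.4799 -0.3622  0.1558] tilt pred 0.002 mouth [ 0.48   -0.3623  0.2358] rim n 432 circ(local) [0.0018 0.0004 0.0435] plane [0.001 0.005 0.079]
```

View pics/w3.png

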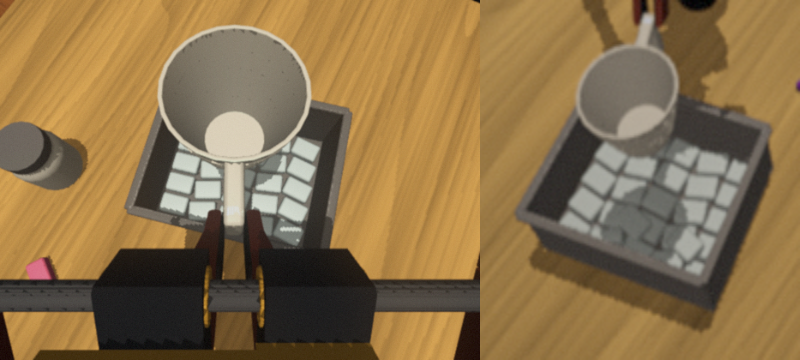

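The cup is empty and upright, its bare floor visible at (135, 235); the tub stands in place with nothing fallen beside it. Next I refine the spout position and plan the final move.

```bash
python3 - <<'E'
from m import *
a=np.deg2rad(71.5); E=np.array([[np.cos(a),np.sin(a)],[-np.sin(a),np.cos(a)]])
for cam in ['scene','top']:
    z=np.load(cam+'.npz'); ci=camera_info(cam); P,C,_,_=cloud(cam,z['im'],z['d'],ci)
    uv=P[:,:2]@E.T; k=(uv[:,0]>.29)&(uv[:,0]<.37)&(np.abs(uv[:,1]+.436)<.06)&(P[:,2]>.235)&(P[:,2]<.256)
    print(cam,'wings v',np.percentile(uv[k,1],[1,5,50,95,99]).round(4),'u',np.percentile(uv[k,0],[1,5,50,95,99]).round(4))
    k=(uv[:,0]>.29)&(uv[:,0]<.36)&(np.abs(uv[:,1]+.436)<.03)&(P[:,2]>.18)&(P[:,2]<.212); print(' spout pts',k.sum(),np.median(uv[k],axis=0).round(4),np.percentile(P[k,2],[2,50]).round(3)if k.sum() else'')
E
cat > run6.py <<'E'
import plan; from plan import *; from run5 import pose
q=np.array([-0.442,-0.498,1.827,-0.315,1.395,2.216]); m0=np.array([.48,-.362,.236]); m1=np.array([.520,.180,.167])
for psi in (.1,.4,.7,1.0):
    x=q;mg=9
    for t in np.linspace(0,1,7):
        m=m0+(m1-m0)*t; R,p=pose(Rz(-1.1+(psi+1.1)*t),m); x,e=ik(R,p,x); mg=min(mg,margin(x))
        if e>.02: print('fail',psi,t,e)
    print(psi,x.round(2),round(mg,3),corners(x)[:,2].min().round(3))
E
python3 run6.py
```

```text
scene wings v [-0.4639 -0.4618 -0.4401 -0.4158 -0.4122] u [0.3175 0.3199 0.3402 0.3659 0.3698]
 spout pts 47 [ 0.3338 -0.4429] [0.188 0.199]
top wings v [-0.4592 -0.4564 -0.4334 -0.4113 -0.4089] u [0.3181 0.3219 0.343  0.3652 0.3693]
 spout pts 0 [nan nan] 
fail 0.1 0.6666666666666666 0.028990111319372354
0.1 [ 0.41 -0.77  2.12 -0.16  1.3   1.89] 0.0 0.176
fail 0.4 0.5 0.07701017589438953
fail 0.4 0.6666666666666666 0.11178747788959965
fail 0.4 0.8333333333333333 0.06743569420011339
0.4 [ 0.16 -0.81  2.14  0.12  1.31  1.33] 0.0 0.176
fail 0.7 0.5 0.10716559247365315
fail 0.7 0.6666666666666666 0.11114175647344642
0.7 [-0.06 -0.71  2.08  0.36  1.38  0.82] 0.0 0.176
fail 1.0 0.3333333333333333 0.024181473295909615
fail 1.0 0.5 0.08634163435076743
fail 1.0 0.6666666666666666 0.027509782068559273
1.0 [-0.18 -0.52  1.96  0.48  1.49  0.4 ] 0.0 0.176
  return _methods._mean(a, axis=axis, dtype=dtype,
  ret = um.true_divide(
```

```bash
cat > run7.py <<'E'
import plan; from plan import *; from run5 import pose
q=np.array([-0.442,-0.498,1.827,-0.315,1.395,2.216])
for psi in (.8,1.0,1.2):
    for mid,pm in (((.60,-.12,.25),-.2),((.62,-.10,.25),0.0),((.60,-.2,.25),-.5)):
        wp=[((.48,-.362,.236),-1.1),(mid,pm),((.52,.04,.22),psi*.9),((.490,.09,.167),psi),((.520,.180,.167),psi)]
        x=q;out=[]
        for (a,pa),(b,pb) in zip(wp,wp[1:]):
            mg=9;E=0
            for t in np.linspace(0.2,1,5):
                m=np.array(a)+(np.array(b)-a)*t; R,p=pose(Rz(pa+(pb-pa)*t),m); x,e=ik(R,p,x); mg=min(mg,margin(x));E=max(E,e)
            out.append((round(mg,2),round(E,3)))
        print(psi,mid,out,x.round(2))
E
python3 run7.py
```

```text
0.8 (0.6, -0.12, 0.25) [(np.float64(0.24), np.float64(0.0)), (np.float64(0.19), np.float64(0.0)), (np.float64(0.15), np.float64(0.0)), (np.float64(0.16), np.float64(0.0))] [-0.11 -0.65  2.05  0.41  1.42  0.67]
0.8 (0.62, -0.1, 0.25) [(np.float64(0.24), np.float64(0.0)), (np.float64(0.24), np.float64(0.0)), (np.float64(0.15), np.float64(0.0)), (np.float64(0.16), np.float64(0.0))] [-0.11 -0.65  2.05  0.41  1.42  0.67]
0.8 (0.6, -0.2, 0.25) [(np.float64(0.32), np.float64(0.0)), (np.float64(0.17), np.float64(0.0)), (np.float64(0.15), np.float64(0.0)), (np.float64(0.16), np.float64(0.0))] [-0.11 -0.65  2.05  0.41  1.42  0.67]
1.0 (0.6, -0.12, 0.25) [(np.float64(0.24), np.float64(0.0)), (np.float64(0.22), np.float64(0.0)), (np.float64(0.31), np.float64(0.0)), (np.float64(0.31), np.float64(0.0))] [-0.18 -0.52  1.96  0.48  1.49  0.4 ]
1.0 (0.62, -0.1, 0.25) [(np.float64(0.24), np.float64(0.0)), (np.float64(0.3), np.float64(0.0)), (np.float64(0.31), np.float64(0.0)), (np.float64(0.31), np.float64(0.0))] [-0.18 -0.52  1.96  0.48  1.49  0.4 ]
1.0 (0.6, -0.2, 0.25) [(np.float64(0.32), np.float64(0.0)), (np.float64(0.2), np.float64(0.0)), (np.float64(0.31), np.float64(0.0)), (np.float64(0.31), np.float64(0.0))] [-0.18 -0.52  1.96  0.48  1.49  0.4 ]
1.2 (0.6, -0.12, 0.25) [(np.float64(0.24), np.float64(0.0)), (np.float64(0.23), np.float64(0.0)), (np.float64(0.47), np.float64(0.0)), (np.float64(0.47), np.float64(0.0))] [-0.21 -0.37  1.86  0.52  1.57  0.18]
1.2 (0.62, -0.1, 0.25) [(np.float64(0.24), np.float64(0.0)), (np.float64(0.32), np.float64(0.0)), (np.float64(0.47), np.float64(0.0)), (np.float64(0.47), np.float64(0.0))] [-0.21 -0.37  1.86  0.52  1.57  0.18]
1.2 (0.6, -0.2, 0.25) [(np.float64(0.32), np.float64(0.0)), (np.float64(0.23), np.float64(0.0)), (np.float64(0.47), np.float64(0.0)), (np.float64(0.47), np.float64(0.0))] [-0.21 -0.37  1.86  0.52  1.57  0.18]
```

```bash
cat > leg.py <<'E'
from run5 import *
def leg(a,pa,b,pb,n,start=None,level=True):
    s=env.sense(); R0,p0=(np.array(s['tool_rot']),np.array(s['tcp_pos'])) if start is None else start
    t=(1-np.cos(np.linspace(0,np.pi,n+1)[1:]))/2
    rows([pose(Rz(pa+(pb-pa)*k),np.array(a)+(np.array(b)-a)*k) for k in t],R0,p0)
    return pose(Rz(pb),np.array(b))
E
python3 - <<'E'
from leg import *
S=leg((.48,-.362,.236),-1.1,(.56,-.22,.245),-.5,6); print()
S=leg((.56,-.22,.245),-.5,(.62,-.1,.25),0,6,S); print()
S=leg((.62,-.1,.25),0,(.57,-.03,.235),.55,6,S);print()
S=leg((.57,-.03,.235),.55,(.52,.04,.22),1.1,6,S)
E
```

```text
-0.000 -0.000 0.013 0.016 0.044 0.003
-0.000 -0.001 0.048 0.059 0.155 0.012
-0.000 -0.001 0.096 0.122 0.301 0.023
-0.000 -0.001 0.143 0.190 0.442 0.034
-0.000 -0.001 0.178 0.243 0.543 0.042
-0.000 -0.001 0.191 0.264 0.579 0.045

-0.000 -0.000 0.011 0.015 0.031 0.002
-0.000 -0.000 0.040 0.058 0.113 0.006
0.000 -0.000 0.080 0.120 0.225 0.013
0.000 0.000 0.119 0.188 0.335 0.019
-0.000 -0.000 0.148 0.241 0.416 0.023
-0.000 -0.000 0.159 0.260 0.445 0.025

-0.000 -0.000 0.012 -0.017 0.012 -0.005
-0.000 -0.000 0.044 -0.059 0.043 -0.019
-0.000 -0.000 0.088 -0.113 0.087 -0.038
0.000 0.000 0.131 -0.160 0.133 -0.056
-0.000 0.000 0.163 -0.192 0.168 -0.070
-0.000 -0.000 0.175 -0.202 0.181 -0.075

-0.000 -0.000 0.012 -0.010 0.013 -0.005
-0.000 0.000 0.044 -0.037 0.051 -0.019
-0.000 0.000 0.088 -0.069 0.107 -0.037
0.000 0.000 0.131 -0.097 0.166 -0.056
0.000 0.000 0.163 -0.115 0.213 -0.070
0.000 0.000 0.175 -0.121 0.231 -0.075
```

>>> jog_arm(
  increments="0 0 0.013 0.016 0.044 0.003 4; 0 0 0.048 0.059 0.155 0.012 4; 0 0 0.096 0.122 0.301 0.023 4; 0 0 0.143 0.19 0.442 0.034 4; 0 0 0.178 0.243 0.543 0.042 4; 0 0 0.191 0.264 0.579 0.045 4; 0 0 0.191 0.264 0.579 0.045 4",
)

```text
time_s: 16.08
tcp_pos: [0.5035, -0.1885, 0.2037]
tool_rot: [[0.761, -0.478, 0.438], [-0.413, -0.878, -0.24], [0.5, 0.002, -0.866]]
ft_force: [-0.1, -0.2, -1.4]
opening: 0.127
finger_force: 45.0
```

>>> jog_arm(
  increments="0 0 0.011 0.015 0.031 0.002 4; 0 0 0.04 0.058 0.113 0.006 4; 0 0 0.08 0.12 0.225 0.013 4; 0 0 0.119 0.188 0.335 0.019 4; 0 0 0.148 0.241 0.416 0.023 4; 0 0 0.159 0.26 0.445 0.025 4; 0 0 0.159 0.26 0.445 0.025 4",
)

```text
time_s: 16.95
tcp_pos: [0.5554, -0.0998, 0.2081]
tool_rot: [[0.867, -0.0, 0.499], [0.001, -1.0, -0.002], [0.499, 0.002, -0.867]]
ft_force: [0.2, 0.6, -0.8]
opening: 0.129
finger_force: 45.0
```

>>> jog_arm(
  increments="0 0 0.012 -0.017 0.012 -0.005 4; 0 0 0.044 -0.059 0.043 -0.019 4; 0 0 0.088 -0.113 0.087 -0.038 4; 0 0 0.131 -0.16 0.133 -0.056 4; 0 0 0.163 -0.192 0.168 -0.07 4; 0 0 0.175 -0.202 0.181 -0.075 4; 0 0 0.175 -0.202 0.181 -0.075 4",
)

```text
time_s: 17.82
tcp_pos: [0.5149, -0.064, 0.1931]
tool_rot: [[0.739, 0.521, 0.426], [0.453, -0.853, 0.259], [0.499, 0.002, -0.867]]
ft_force: [0.2, -0.3, -0.7]
opening: 0.127
finger_force: 45.0
```

>>> jog_arm(
  increments="0 0 0.012 -0.01 0.013 -0.005 4; 0 0 0.044 -0.037 0.051 -0.019 4; 0 0 0.088 -0.069 0.107 -0.037 4; 0 0 0.131 -0.097 0.166 -0.056 4; 0 0 0.163 -0.115 0.213 -0.07 4; 0 0 0.175 -0.121 0.231 -0.075 4; 0 0 0.175 -0.121 0.231 -0.075 4; 0 0 0.175 -0.121 0.231 -0.075 4",
)

```text
time_s: 18.82
tcp_pos: [0.491, -0.0173, 0.1786]
tool_rot: [[0.393, 0.891, 0.229], [0.772, -0.455, 0.443], [0.499, 0.003, -0.867]]
ft_force: [0.5, 0.4, -1.6]
opening: 0.129
finger_force: 45.0
```

Run:
```python
from cupm import *
s=env.sense(); print(s['time_s'],np.round(s['qpos'],3).tolist(),np.round(s['tcp_pos'],4).tolist(),s['opening'],s['finger_force'],s['ft_force'])
im,L,C=measure('wrist'); ci=camera_info('wrist')
for l in ['spout','dispenser','cup_mouth']:
    for x in place_of('wrist',l)[:2]: print(l,round(x['confidence'],2),np.round(x['at'],1),ray_z(ci,*x['at'],.188).round(4) if l=='spout' else '')
a=np.deg2rad(71.5); E=np.array([[np.cos(a),np.sin(a)],[-np.sin(a),np.cos(a)]])
im,d=get_image('wrist'); P,_,_,_=cloud('wrist',im,d,camera_info('wrist')); uv=P[:,:2]@E.T
k=(uv[:,0]>.29)&(uv[:,0]<.37)&(np.abs(uv[:,1]+.436)<.06)&(P[:,2]>.238)&(P[:,2]<.256); print(k.sum()); 
if k.sum(): print('wings v',np.percentile(uv[k,1],[1,5,95,99]).round(4),'u',np.percentile(uv[k,0],[1,5,95,99]).round(4))
k=(uv[:,0]>.38)&(P[:,2]>.195)&(P[:,2]<.205); print('edge u',k.sum(),np.percentile(uv[k,0],[.5,1,3]).round(4) if k.sum() else '')
cv2.imwrite('pics/w4.png',im[...,::-1])
```

```text
18.825 [-0.508, -0.338, 1.737, 0.53, 1.735, 0.054] [0.491, -0.0173, 0.1786] 0.12901719263658548 44.99874293804169 [ 0.53134935  0.39251766 -1.60518318]
wrist cup origin pred [0.5204 0.0402 0.1397] tilt pred 0.003 mouth [0.5203 0.0403 0.2197] rim n 5497 circ(local) [-0.0005 -0.0013  0.0435] plane [-0.026 -0.001  0.079]
cup_mouth 0.93 [ 99.6 273.5] 
cup_mouth 0.84 [216.2  52.4] 
0
edge u 0
```

View pics/w4.png

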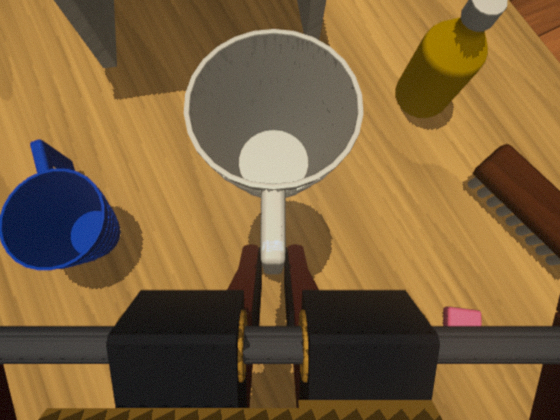

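The wrist view shows the empty, level cup at (110, 273), with the riser's side panels ahead of it. Next I lower it and approach from the front.

Run:
```python
from leg import *
S=leg((.5203,.0403,.2197),1.1,(.490,.085,.167),1.2,5); print()
leg((.490,.085,.167),1.2,(.5195,.178,.167),1.2,8,S)
```

```text
0.001 0.001 0.003 -0.011 0.020 -0.025
0.001 0.001 0.011 -0.042 0.072 -0.091
0.001 0.001 0.021 -0.079 0.137 -0.172
0.001 0.001 0.029 -0.110 0.190 -0.238
0.001 0.001 0.032 -0.121 0.210 -0.263

0.000 0.000 0.000 0.006 0.018 0.000
0.000 0.000 0.000 0.022 0.068 0.000
0.000 0.000 0.000 0.046 0.144 0.000
0.000 0.000 0.000 0.074 0.232 0.000
0.000 0.000 0.000 0.102 0.321 0.000
0.000 0.000 0.000 0.126 0.397 0.000
0.000 0.000 0.000 0.142 0.447 0.000
0.000 0.000 0.000 0.147 0.465 0.000
```

>>> jog_arm(
  increments="0 0 0.003 -0.011 0.02 -0.025 4; 0 0 0.011 -0.042 0.072 -0.091 4; 0 0 0.021 -0.079 0.137 -0.172 4; 0 0 0.029 -0.11 0.19 -0.238 4; 0 0 0.032 -0.121 0.21 -0.263 4; 0 0 0.032 -0.121 0.21 -0.263 4; 0 0 0.032 -0.121 0.21 -0.263 4",
)

```text
time_s: 19.95
tcp_pos: [0.4671, 0.0246, 0.1264]
tool_rot: [[0.312, 0.932, 0.183], [0.808, -0.362, 0.464], [0.499, 0.003, -0.867]]
ft_force: [0.2, 0.1, -1.5]
opening: 0.127
finger_force: 45.0
```

>>> jog_arm(
  increments="0 0 0 0.006 0.018 0 4; 0 0 0 0.022 0.068 0 4; 0 0 0 0.046 0.144 0 4; 0 0 0 0.074 0.232 0 4; 0 0 0 0.102 0.321 0 4; 0 0 0 0.126 0.397 0 4; 0 0 0 0.142 0.447 0 4; 0 0 0 0.147 0.465 0 4; 0 0 0 0.147 0.465 0 4; 0 0 0 0.147 0.465 0 4",
)

```text
time_s: 21.2
tcp_pos: [0.4961, 0.1174, 0.1257]
tool_rot: [[0.313, 0.932, 0.182], [0.808, -0.362, 0.465], [0.499, 0.002, -0.867]]
ft_force: [-0.0, -0.6, -1.5]
opening: 0.129
finger_force: 45.0
```

Run:
```python
from cupm import *
s=env.sense(); print(s['time_s'],np.round(s['qpos'],3).tolist(),np.round(s['tcp_pos'],4).tolist(),s['opening'],s['finger_force'],s['ft_force'])
w,L,C=measure('wrist'); b,_,_=measure('scene')
ci=camera_info('wrist')
for x in place_of('wrist','spout')[:2]: print('spout w',round(x['confidence'],2),np.round(x['at'],1),ray_z(ci,*x['at'],.188).round(4))
ci=camera_info('scene')
for x in place_of('scene','spout')[:2]: print('spout s',round(x['confidence'],2),np.round(x['at'],1),ray_z(ci,*x['at'],.188).round(4))
# spout tube points in wrist depth: between rim plane and barrel
im,d=get_image('wrist'); P,_,_,_=cloud('wrist',im,d,camera_info('wrist'))
k=sel(P,(.49,.56),(.14,.22),(.19,.213)); print('tube',k.sum(),np.median(P[k],axis=0).round(4) if k.sum() else '',P[k].min(0).round(3) if k.sum() else '',P[k].max(0).round(3) if k.sum() else '')
cv2.imwrite('pics/w5.png',np.hstack([cv2.resize(w,(440,330)),cv2.resize(b[90:240,240:380],(308,330),interpolation=cv2.INTER_CUBIC)])[...,::-1])
```

```text
21.2 [-0.217, -0.371, 1.857, 0.515, 1.567, 0.175] [0.4961, 0.1174, 0.1257] 0.1290234703021794 44.99875366687775 [-0.02691222 -0.56924053 -1.52871477]
wrist cup origin pred [0.5196 0.1776 0.0868] tilt pred 0.002 mouth [0.5194 0.1778 0.1668] rim n 4596 circ(local) [-0.0007 -0.0013  0.0434] plane [-0.027 -0.001  0.079]
scene cup origin pred [0.5196 0.1776 0.0868] tilt pred 0.002 mouth [0.5195 0.1777 0.1668] rim n 162 circ(local) [-0.001  -0.0023  0.0438] plane [-0.008 -0.009  0.079]
spout w 0.61 [ 63.  271.1] [0.5231 0.1859 0.188 ]
spout s 0.93 [144.4 302.5] [0.5122 0.1843 0.188 ]
tube 772 [0.5191 0.1767 0.1972] [0.513 0.174 0.19 ] [0.531 0.188 0.206]
```

View pics/w5.png

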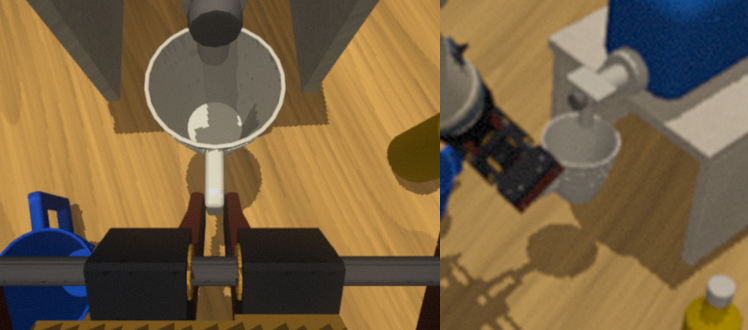

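The cup is under the spout and level. The tube axis measures about (0.522, 0.184), so I shift by a few millimetres, check the tub and hand in.

>>> jog_arm(
  increments="0 0 0 0.012 0.02 0 4; 0 0 0 0.012 0.025 0 4; 0 0 0 0.012 0.025 0 4; 0 0 0 0.012 0.025 0 4; 0 0 0 0.012 0.025 0 4; 0 0 0 0.012 0.025 0 4",
)

```text
time_s: 22.2
tcp_pos: [0.4985, 0.1228, 0.1258]
tool_rot: [[0.313, 0.932, 0.182], [0.808, -0.362, 0.465], [0.499, 0.002, -0.866]]
ft_force: [-0.1, 0.5, -0.3]
opening: 0.127
finger_force: 45.0
```

Run:
```python
from cupm import *
im,L,C=measure('wrist')
for cam in ('top','scene'):
    im,d=get_image(cam); P,C,R,Cc=cloud(cam,im,d,camera_info(cam)); s=P[sel(P,(.3,.65),(-.56,-.25),(.083,.1))]; print('tub',cv2.minAreaRect(s[:,:2].astype(np.float32)*1000))
    # tablets outside/above: tub-local layer heights
    a=np.deg2rad(12.95); c=np.array([.4735,-.3715]); l=(P[:,:2]-c)@np.array([[np.cos(a),-np.sin(a)],[np.sin(a),np.cos(a)]])
    k=(np.abs(l[:,0])<.09)&(np.abs(l[:,1])<.07)&(P[:,2]<.08)&(P[:,2]>.022); print('raised pts',k.sum(),np.percentile(P[k,2],[50,95]).round(3))
    h,xe,ye=np.histogram2d(l[k,0],l[k,1],bins=[np.arange(-.09,.091,.02),np.arange(-.07,.071,.02)]); print(h.astype(int))
    t=(P[:,2]>.005)&(P[:,2]<.03)&sel(P,(.3,.7),(-.6,-.1),(-.1,.1))&((np.abs(l[:,0])>.112)|(np.abs(l[:,1])>.092)); w=t&(C.min(1)>120); print('white stray',w.sum())
```

```text
wrist cup origin pred [0.5219 0.183  0.0869] tilt pred 0.002 mouth [0.5218 0.1831 0.1669] rim n 4446 circ(local) [-0.0007 -0.0013  0.0434] plane [-0.026 -0.001  0.079]
tub ((472.42431640625, -371.1455078125), (212.08126831054688, 173.7189483642578), 13.044624328613281)
raised pts 539 [0.029 0.041]
[[ 5  1  5 10  1  2  0]
 [ 2  5  2  0  1  3  1]
 [49  8  0  8  4  3  4]
 [37 60 42  4  3  4  1]
 [ 0 35 24  4  3  2  3]
 [ 4  1  3  7  2  3  2]
 [ 1 44 34  3  3  3  0]
 [ 5 46 18  3  1  4  3]
 [ 3  0  1  3  1  2  3]]
white stray 0
tub ((474.4920959472656, -371.45013427734375), (213.30325317382812, 173.5475311279297), 12.887055397033691)
raised pts 525 [0.031 0.042]
[[ 0  0  1  2  1  1  0]
 [ 0  0  1  1  1  0  0]
 [23  1  0  2  0  0  0]
 [68 65 35  1  3  0  1]
 [ 6 76 23  0  0  0  0]
 [ 0  0  2  1  1  0  0]
 [ 0 59 21  0  0  2  2]
 [ 9 95 16  0  1  0  0]
 [ 0  1  1  0  0  1  1]]
white stray 0
```

The raised points show three tablets in the tub (two adjoining, one separate), with none astray; the tub is unmoved and the cup sits 21 mm below the spout.

```bash
python3 -c "
from workcell import env
print(env.hand_in())"
```

```text
the job is handed in; nothing more can be done
None
```

The job is handed in, though no verdict came back: by my measurements, all three tablets are in the unmoved tub and the empty cup is held level under the tap, its mouth about 21 mm below the spout and a few mm off its axis at most.

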